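# Close up the wiped-down vial bin and refill it

### The arm

A 6-joint arm with a two-finger parallel gripper is mounted at the origin on the work surface. World frame = base frame: x ahead of the robot, y to its left, z up, the work surface at z = 0. Lengths are in m, angles in degrees, forces in N, time in s.
With the tool pointing down it reaches from about 0.35 to 0.875 m from the base axis. Payload 4.2 kg.
Tool frame: the origin (TCP) lies on the centre line of the jaws, within the pads' length; the fingertips stand 19 mm ahead of it and the grasp point (between the pads) is the TCP; x points along the fingers, y is the direction in which the jaws open and shut, and the axes are right-handed (so a half turn about x gives the same grasp; the last joint's range is limited). The gripper opens to 87 mm and grips with 3 to 60 N. Pads are 19 mm wide; open, the fingers measure 117 mm over their backs; the gripper's body (75 mm by 190 mm) begins 51 mm behind the grasp point.
Start: joints at [-57.261, 22.042, 0.453, 0, -68.411, -14.817], TCP at [0.192, -0.595, 0.242] pointing down, gripper open.
Joint ranges: [-179.83, 179.83], [-69.29, 118.12], [-61.27, 80.66], [-181.25, 117.63], [-171.15, -9.14], [-177.46, 177.46]. Speed limits (degrees/s): [159.86, 159.86, 180, 180, 180, 180].

### API

Orientations are given as a 3x3 rotation matrix whose columns are the frame's x, y, z axes.
In Python, from station import r, viewer, job, spotter gives the robot as it stands.
- The arm moves only by the tool play_rows, never from a script. Its argument "commands" is a list of rows, each an object of numbers: "fingers": the gripper command: -1 is fully open, 1 is shut, values between are in proportion; "tx", "ty", "tz": the shift along the tool's x, y, z normalised to -1 to 1, where 1 is 750 mm; "ax", "ay", "az": the turn, a rotation vector about the tool's x, y, z normalised to -1 to 1, where 1 is pi rad. In form: [{"fingers": .., "tx": .., "ty": .., "tz": .., "ax": .., "ay": .., "az": ..}, ...]. A call has 1 to 5 rows; each row is the pose to reach, as a shift and turn from the pose commanded when the call began, along the tool's axes at that moment, turning the shorter way round; what a row does not reach only later rows make up. A row lasts 1/12 s, in which the tool goes at most 41.7 mm and 7.16 degrees, less where a joint would pass 70% of its speed; a pose out of reach is approached as far as the arm can. A call with a number of a shift or a turn outside -1 to 1 is refused whole. A call with a gripper value outside its range is refused whole. The fingers move at their own pace and stop on an object; the grip force is fixed at half the most. Time passes only in rows, so rows that repeat a pose let the fingers close. It gives the time, the measured TCP pose, the force and the opening at its end, in the units of the state.
- r.sense(): the state, without advancing time (a new reading comes with each control period).
- viewer.capture(name): name is "side" or "top"; returns a dict with "image" (384x512x3 uint8, red, green, blue), "fx", "fy", "cx", "cy" (pixels), "R" (3x3) and "t" (3): a world point X has camera coordinates R X + t. Camera axes: x right, y down, z forward; pixel columns grow to the right and rows downward; lengths in m; the calibration is good to about 2 mm. A picture is of the moment at which its call begins. There is no depth.
- job.finish_job(): hands the job in, once; it reports no verdict.
Trained networks look in a picture, given as the dict that the camera call returned (one of the last four; its "shot" number tells which), for a name from the list of things; names that differ only in an ending like _2 or _b are one class to them, and where a whole thing is asked for, a point or a joint stands for the part that bears it (a point fixed in the world has none). Each returns a list of dicts, best first, with "score" (0 to 1); they miss things now and then, are a little off and sometimes report something else, mostly with a low value. They report only what shows in the picture. A call takes as long as a camera call. They do not tell look-alikes from the thing itself.
- spotter.find_in(name, picture): "uv" ([column, row] in pixels, amid what is visible of it).
- spotter.silhouettes(name, picture): "region" (384x512 bool, what is visible of it) and "uv" ([column, row] in pixels, amid what is visible of it).
The state is a dict: "time_s": time; "joints": joint angles; "joint_velocities": joint speeds; "effort": joint torques, N m; "tcp_pos": TCP position; "ee_rot": TCP orientation; "wrist_force": force on the tool from outside, world axes, zero at the start; "moment": the same for the moment, N m; "gripper_width": opening from 0.0 (shut) to 1.0 (fully open).
Only numpy, scipy, OpenCV 4.12 (cv2) and the standard library are available. Lean on these libraries where they do the work, as an engineer would, in place of code of your own. Each camera call takes 0.05 s, during which the arm holds its last target. There are 200 camera calls.

### The job

The white sample-pot bin was opened for wiping down. Put its front board back with both studs in the rails, turn both orange-winged cam locks clockwise to their stops so that they draw the board tight, and only then refill the bin: tip the pots on the steel tray into it, and put the stray red-capped pots standing about the bench in as well. Finish with every red-capped pot inside the bin, the empty tray back on its black mat, square to it and right side up, and nothing else on the bench disturbed.

Things in the scene. Friction and masses are not known exactly. Their poses are not given: they have to be found in the camera images.
- bin: fixed white laminate bin: floor, back board, two side rails; front open, towards the robot. Origin mid-inside at bench height; x to the back board, y to the left rail. Inside x -70 to 70, y -75 to 75 mm, floor 10 mm up. Rails 64 mm wide and tall, front ends at x = -70, each with a square stud bore 20 mm wide, centred at y = +107 or -107, 40 mm up. Back board 16 mm thick, 85 mm tall.
- cam_left (a joint): left (+y) cam of the bin, rad: 0 open (its mouth faces the stud bore), turning clockwise seen from above raises it, 2.36 = stop = locked. It stays where left (friction 0.06 N m, up to about 0.15 while drawing). Starts at 0 to 0.2. With the board within 7 mm of the rails an open cam catches the stud head and, turned, draws the board tight.
- cam_right (a joint): right (-y) cam of the bin, rad: 0 open (its mouth faces the stud bore), turning clockwise seen from above raises it, 2.36 = stop = locked. It stays where left (friction 0.06 N m, up to about 0.15 while drawing). Starts at 0 to 0.2. With the board within 7 mm of the rails an open cam catches the stud head and, turned, draws the board tight.
- cam_left_wing (a point): centre of the orange thumb wing of the left cam, on the cam's axis, 84 mm above the bench, 30 mm behind the rail's front end, at bin y = +107 mm. Wing 46 mm long, 10 mm thick (gripped across this), 66 to 97 mm above the bench. Locked (2.36) it lies along the bin's x; at 0 it lies 2.36 rad counter-clockwise from that, seen from above. The point's own axes turn with the cam.
- cam_right_wing (a point): centre of the orange thumb wing of the right cam, on the cam's axis, 84 mm above the bench, 30 mm behind the rail's front end, at bin y = -107 mm. Wing 46 mm long, 10 mm thick (gripped across this), 66 to 97 mm above the bench. Locked (2.36) it lies along the bin's x; at 0 it lies 2.36 rad counter-clockwise from that, seen from above. The point's own axes turn with the cam.
- board_mid (a point): centre of the loose white front board, 278 (y) x 18 (x) x 64 mm (z), 280 g, standing on its long edge before the bin. Two steel studs stick out of its back face (+x): 5 mm shank, 11 mm ball head centred 20 mm out. Standing on the bench they are level with the bores. Pushed up with the cams open, it stops about 5 mm short of the rails, the heads on the cam hubs.
- board_left (a point): root of the left stud on the board's back face, +107 mm along the board's y from its middle, 40 mm above its underside; lies at bin x = -70 mm when the board is tight
- board_right (a point): root of the right stud on the board's back face, -107 mm along the board's y from its middle, 40 mm above its underside; lies at bin x = -70 mm when the board is tight
- tray_handle (a point): middle of the black handle bar across the middle of the steel tray, 85 mm above its underside; the bar runs along y, 111 mm long, 12 mm thick (gripped across this), 14 mm tall. Tray 170 (x) x 104 mm (y), 320 g, floor 3 mm, walls to 25 mm on both sides and the +x end, open at -x (the pouring lip, facing the robot). Pots slide off at 25 to 45 degrees of tilt.
- tray_lip (a point): middle of the tray's open pouring edge, 85 mm in -x from the tray's middle and 1.5 mm above its underside
- mat: fixed black rubber mat, 220 mm (x) by 140 mm (y), 2 mm thick, on which the tray stands; origin at its middle at bench height
- pot0_c (a point): centre (15 mm above its underside) of a sample pot that stands on the tray at the start: 28 mm across, 30 mm tall, 28 g, pale with a red screw cap; its z axis is the pot's axis. None if absent.
- pot1_c (a point): centre (15 mm above its underside) of a sample pot that stands on the tray at the start: 28 mm across, 30 mm tall, 28 g, pale with a red screw cap; its z axis is the pot's axis. None if absent.
- pot2_c (a point): centre (15 mm above its underside) of a sample pot that stands on the tray at the start: 28 mm across, 30 mm tall, 28 g, pale with a red screw cap; its z axis is the pot's axis. None if absent.
- pot3_c (a point): centre (15 mm above its underside) of a sample pot that stands on the tray at the start: 28 mm across, 30 mm tall, 28 g, pale with a red screw cap; its z axis is the pot's axis. None if absent.
- pot4_c (a point): centre (15 mm above its underside) of a sample pot that stands on the tray at the start: 28 mm across, 30 mm tall, 28 g, pale with a red screw cap; its z axis is the pot's axis. None if absent.
- stray0_c (a point): centre (15 mm above its underside) of a sample pot that stands astray on the bench at the start: 28 mm across, 30 mm tall, 28 g, pale with a red screw cap; its z axis is the pot's axis. None if absent.
- stray1_c (a point): centre (15 mm above its underside) of a sample pot that stands astray on the bench at the start: 28 mm across, 30 mm tall, 28 g, pale with a red screw cap; its z axis is the pot's axis. None if absent.
- stray2_c (a point): centre (15 mm above its underside) of a sample pot that stands astray on the bench at the start: 28 mm across, 30 mm tall, 28 g, pale with a red screw cap; its z axis is the pot's axis. None if absent.
- dropper: white dropper bottle, 46 mm across, 100 mm tall, to be left alone; origin under its middle
- white_cap: loose white cap, 32 mm across, 13 mm tall, to be left alone; origin under its middle
- tip_box: pipette-tip box, 85 by 120 by 64 mm, to be left alone; origin under its middle
- pump_bottle: clear pump bottle, 72 mm across, 195 mm tall, to be left alone; origin under its middle
- tube_rack: pink tube rack, 75 by 125 by 26 mm, to be left alone; origin under its middle
Things that resemble listed ones, but are neither listed nor needed, are in the scene too. What is shaped like the part that bears pot4_c but green or purple is not meant. What is shaped like the part that bears pot3_c but blue is not meant.

How it is judged (in metres and radians):
On the way, in this order (a step that is already met when the one before it is completed fails the run):
1. the front board is drawn tight by both cams, turned to their stops, while the bin is still empty (value of joint each of cam_left, cam_right above 2.15 rad and x of each of board_left, board_right in the frame of bin above -0.072 m and distance between board_left and cam_left_wing below 0.062 m and distance between board_right and cam_right_wing below 0.062 m and angle between board_mid's own z axis and vertical below 0.06 rad and not (x of pot0_c in the frame of bin between -0.072 and 0.072 m and y of pot0_c in the frame of bin between -0.077 and 0.077 m and z of pot0_c in the frame of bin below 0.075 m) and not (x of pot1_c in the frame of bin between -0.072 and 0.072 m and y of pot1_c in the frame of bin between -0.077 and 0.077 m and z of pot1_c in the frame of bin below 0.075 m) and not (x of pot2_c in the frame of bin between -0.072 and 0.072 m and y of pot2_c in the frame of bin between -0.077 and 0.077 m and z of pot2_c in the frame of bin below 0.075 m) and not (x of pot3_c in the frame of bin between -0.072 and 0.072 m and y of pot3_c in the frame of bin between -0.077 and 0.077 m and z of pot3_c in the frame of bin below 0.075 m) and not (x of pot4_c in the frame of bin between -0.072 and 0.072 m and y of pot4_c in the frame of bin between -0.077 and 0.077 m and z of pot4_c in the frame of bin below 0.075 m) and not (x of stray0_c in the frame of bin between -0.072 and 0.072 m and y of stray0_c in the frame of bin between -0.077 and 0.077 m and z of stray0_c in the frame of bin below 0.075 m) and not (x of stray1_c in the frame of bin between -0.072 and 0.072 m and y of stray1_c in the frame of bin between -0.077 and 0.077 m and z of stray1_c in the frame of bin below 0.075 m) and not (x of stray2_c in the frame of bin between -0.072 and 0.072 m and y of stray2_c in the frame of bin between -0.077 and 0.077 m and z of stray2_c in the frame of bin below 0.075 m)), for 0.2 s.
2. the tray is tipped by at least 0.4 rad with its lip over the bin (angle between tray_handle's own z axis and vertical above 0.4 rad and x of tray_lip in the frame of bin between -0.1 and 0.1 m and y of tray_lip in the frame of bin between -0.1 and 0.1 m), for 0.1 s.
At the end, for the whole second after the job is handed in: both cams past 2.15 rad and the board's back face within 2 mm of both rails; every pot present lies inside the bin below 75 mm; the tray stands level on its mat, within 30 mm of the mat's middle and within 0.25 rad of square to it (value of joint each of cam_left, cam_right above 2.15 rad and x of each of board_left, board_right, pot0_c, pot1_c, pot2_c, pot3_c, pot4_c, stray0_c, stray1_c, stray2_c in the frame of bin above -0.072 m and distance between board_left and cam_left_wing below 0.062 m and distance between board_right and cam_right_wing below 0.062 m and angle between each of board_mid, tray_handle's own z axis and vertical below 0.06 rad and x of each of pot0_c, pot1_c, pot2_c, pot3_c, pot4_c, stray0_c, stray1_c, stray2_c in the frame of bin below 0.072 m and y of pot0_c in the frame of bin between -0.077 and 0.077 m and z of each of pot0_c, pot1_c, pot2_c, pot3_c, pot4_c, stray0_c, stray1_c, stray2_c in the frame of bin below 0.075 m and y of pot1_c in the frame of bin between -0.077 and 0.077 m and y of pot2_c in the frame of bin between -0.077 and 0.077 m and y of pot3_c in the frame of bin between -0.077 and 0.077 m and y of pot4_c in the frame of bin between -0.077 and 0.077 m and y of stray0_c in the frame of bin between -0.077 and 0.077 m and y of stray1_c in the frame of bin between -0.077 and 0.077 m and y of stray2_c in the frame of bin between -0.077 and 0.077 m and horizontal distance between tray_handle and mat below 0.03 m and angle between the x axis of tray_handle and the x axis of mat, either way round below 0.25 rad and height (world z) of tray_handle below 0.095 m and velocity of joint each of cam_left, cam_right below 0.05 rad/s); the robot touches nothing.
It fails at once if the dropper is pushed more than 40 mm or knocked over (distance of dropper from where it was at the start of the episode above 0.04 m or angle between dropper's own z axis and vertical above 0.6 rad).
It fails at once if the white cap is pushed more than 40 mm or knocked over (distance of white_cap from where it was at the start of the episode above 0.04 m or angle between white_cap's own z axis and vertical above 0.6 rad).
It fails at once if the tip box is pushed more than 40 mm or knocked over (distance of tip_box from where it was at the start of the episode above 0.04 m or angle between tip_box's own z axis and vertical above 0.6 rad).
It fails at once if the pump bottle is pushed more than 40 mm or knocked over (distance of pump_bottle from where it was at the start of the episode above 0.04 m or angle between pump_bottle's own z axis and vertical above 0.6 rad).
It fails at once if the tube rack is pushed more than 40 mm or knocked over (distance of tube_rack from where it was at the start of the episode above 0.04 m or angle between tube_rack's own z axis and vertical above 0.6 rad).
Of pot0, pot1, pot2, pot3, pot4 only 3 to 5 are there at a start; the rules pass over those that are not, and their reading is None.
Of stray0, stray1, stray2 only 1 to 3 are there at a start; the rules pass over those that are not, and their reading is None.
At some moment in a run one of stray0, stray1, stray2 may be knocked a few centimetres aside while the robot is not near it.
It also fails if it takes over 210 s, if anything falls off the work surface, if the arm or the gripper's body presses on something with over 40 N, if the wrist force passes 120 N, or if a joint passes its speed limit or range.

## Working session

There is one attempt and no reset: what is moved stays moved. The work goes in short steps, Python scripts to look and compute and a tool call to move; the robot and the scene stay as the last step left them, time stands still between calls to the robot, and variables do not carry over. Pictures are saved under pics/ and viewed, about 12 in all and at most 16, crops included, and the job is handed in when it is done.

Besides the shell and the picture viewer there is one more tool, called as name(argument=value, ...) on one line, values as JSON. play_rows: Moves the arm, as the interface text tells. Its arguments: {"type":"object","properties":{"commands":{"type":"array"}},"required":["commands"]}

```bash
ls; mkdir -p pics; cat > h.py <<'E'
import numpy as np, cv2
from station import r, viewer, job, spotter
def save(p,n,crop=None,s=1):
    im=p["image"]
    if crop: x0,y0,x1,y1=crop; im=im[y0:y1,x0:x1]
    im=cv2.resize(im,None,fx=s,fy=s,interpolation=cv2.INTER_CUBIC)
    cv2.imwrite("pics/"+n,im[:,:,::-1])
def ray(p,uv,z):
    d=np.array([(uv[0]-p["cx"])/p["fx"],(uv[1]-p["cy"])/p["fy"],1.])
    R=np.array(p["R"]);t=np.array(p["t"]);c=-R.T@t;d=R.T@d
    return c+d*(z-c[2])/d[2]
def proj(p,X):
    q=np.array(p["R"])@np.array(X)+np.array(p["t"])
    return np.array([p["fx"]*q[0]/q[2]+p["cx"],p["fy"]*q[1]/q[2]+p["cy"]])
E
python3 - <<'E'
from h import *
np.set_printoptions(precision=3,suppress=True)
t=viewer.capture("top");s=viewer.capture("side")
save(t,"t0.png",s=1.5);save(s,"s0.png",s=1.5)
for p,n in((t,"top"),(s,"side")):
    R=np.array(p["R"]);print(n,-R.T@np.array(p["t"]),R[2],p["fx"])
    for k,z in dict(bin=.05,board_mid=.064,cam_left_wing=.097,tray_handle=.092,mat=.002,pot0_c=.03,stray0_c=.03,dropper=.1,white_cap=.013,tip_box=.064,pump_bottle=.19,tube_rack=.026).items():
        for d in spotter.find_in(k,p):
            if d["score"]>.2: print(k,round(d["score"],2),np.round(d["uv"],1),ray(p,d["uv"],z)[:2])
print(r.sense())
E
```

```text
pics
top [ 0.478 -0.001  0.976] [ 0.147 -0.025 -0.989] 357.4378817621508
bin 0.59 [210.9 183.4] [0.64  0.093]
board_mid 0.86 [194.7 232.9] [0.51  0.126]
cam_left_wing 0.78 [160.6 194.5] [0.6  0.21]
cam_left_wing 0.66 [192.5 235.8] [0.501 0.126]
tray_handle 0.72 [327.7 230.4] [ 0.525 -0.206]
mat 0.95 [304.4 227.9] [ 0.534 -0.163]
mat 0.38 [327.9 229.2] [ 0.533 -0.227]
dropper 0.62 [323.8 159.6] [ 0.702 -0.194]
white_cap 0.6 [192.6 236.3] [0.502 0.138]
tip_box 0.88 [370.7 153.9] [ 0.731 -0.327]
pump_bottle 0.76 [ 90.4 151. ] [0.68 0.35]
tube_rack 0.83 [255.7 127.3] [ 0.806 -0.021]
tube_rack 0.31 [289.5 170.4] [ 0.688 -0.117]
side [ 0.45  -0.817  0.854] [ 0.16   0.715 -0.68 ] 422.7773248572683
bin 0.76 [242.8 177.6] [0.645 0.059]
board_mid 0.65 [193.2 177.2] [0.507 0.08 ]
cam_left_wing 0.45 [219.1 140.5] [0.603 0.186]
tray_handle 0.83 [215.7 273.7] [ 0.506 -0.276]
tray_handle 0.31 [239.3 100.6] [0.713 0.395]
mat 0.62 [235.6 288.7] [ 0.55  -0.264]
mat 0.41 [193.9 178.8] [0.512 0.142]
mat 0.26 [220.1 141.8] [0.624 0.304]
pot0_c 0.73 [206. 289.] [ 0.482 -0.267]
stray0_c 0.33 [219.  272.9] 
[... 225 characters left out ...]
-0.357]
tip_box 0.5 [218.4 142.2] [0.606 0.221]
pump_bottle 0.92 [235.8  98.5] [0.672 0.253]
tube_rack 0.67 [304.4 198.6] [ 0.796 -0.042]
tube_rack 0.47 [222.9 190.8] [0.583 0.044]
{'time_s': 1.3, 'joints': array([-57.262,  22.044,   0.454,  -0.001, -68.413, -14.818]), 'joint_velocities': array([ 0.071,  0.038,  0.017,  0.048, -0.007, -0.01 ]), 'effort': array([ -0.   , -39.047,  18.762,   4.224,   0.015,  -0.   ]), 'tcp_pos': array([ 0.192, -0.595,  0.242]), 'ee_rot': array([[-0.   , -0.308,  0.951],
       [ 0.   ,  0.951,  0.308],
       [-1.   ,  0.   ,  0.   ]]), 'wrist_force': array([-0.587, -0.323, -0.617]), 'moment': array([ 0.024, -0.009,  0.005]), 'gripper_width': 1.00263689107827}
```

View pics/t0.png

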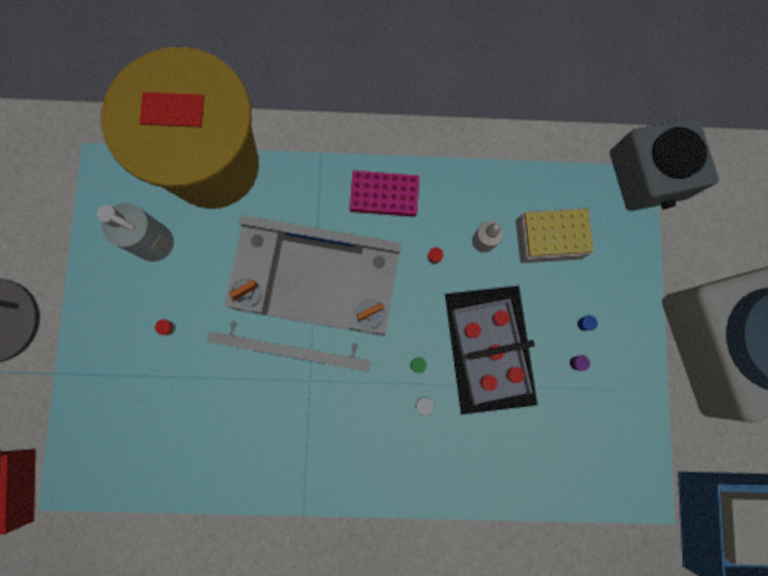

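View pics/s0.png

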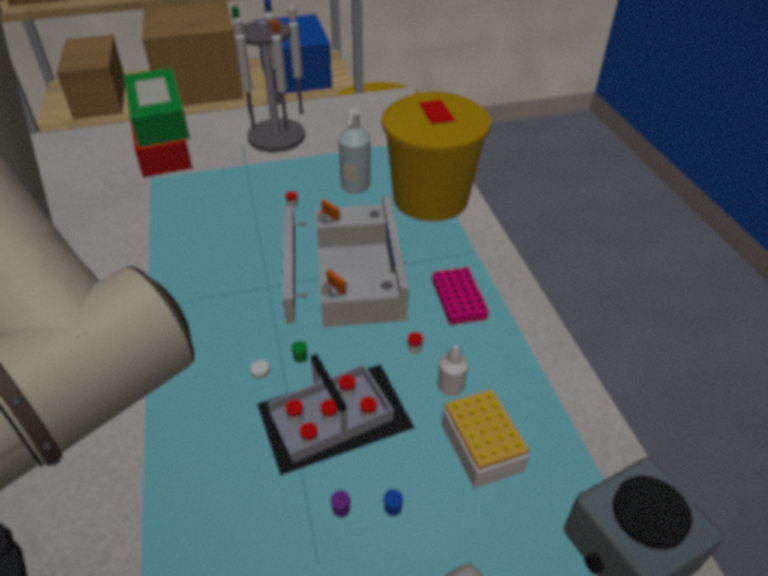

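```bash
cat >> h.py <<'E'
def blobs(p,lo,hi,amin=12,box=None):
    h=cv2.cvtColor(p["image"],cv2.COLOR_RGB2HSV)
    if lo[0]>hi[0]: m=cv2.inRange(h,lo,(180,)+hi[1:])|cv2.inRange(h,(0,)+lo[1:],hi)
    else: m=cv2.inRange(h,lo,hi)
    n,L,st,c=cv2.connectedComponentsWithStats(m)
    out=[]
    for i in range(1,n):
        if st[i,4]>=amin:
            ys,xs=np.nonzero(L==i);pts=np.stack([xs,ys],1)
            out.append((c[i],st[i,4],pts))
    return out
def axis(pts):
    c=pts.mean(0);w,v=np.linalg.eigh(np.cov((pts-c).T));return c,v[:,-1],np.sqrt(w)
E
python3 - <<'E'
from h import *
np.set_printoptions(precision=4,suppress=True)
t=viewer.capture("top");s=viewer.capture("side")
save(t,"t1.png",(125,130,285,260),5);save(s,"s1.png",(160,110,310,230),5)
for p,n in((t,"top"),(s,"side")):
    print(n,"RED")
    for c,a,pts in blobs(p,(174,130,80),(6,255,255)):
        print(c,a,ray(p,c,.030 if n=="top" else .026)[:2])
    print("ORANGE")
    for c,a,pts in blobs(p,(7,130,90),(20,255,255)):
        if a<200:
            c,v,w=axis(pts);A=ray(p,c-5*v,.09)[:2];B=ray(p,c+5*v,.09)[:2]
            print(c,a,ray(p,c,.09)[:2],"ang",np.degrees(np.arctan2(*(B-A)[::-1])),w)
h=cv2.cvtColor(t["image"],cv2.COLOR_RGB2GRAY)
m=(h<45).astype(np.uint8);m[:, :290]=0;m[:,365:]=0;m[:185]=0;m[285:]=0
ys,xs=np.nonzero(m);q=np.array([ray(t,(x,y),.002)[:2] for x,y in zip(xs,ys)])
print("mat",cv2.minAreaRect(np.float32(q*1000)))
E
```

```text
top RED
[114.0481  72.5991] 853 [0.9477 0.3776]
[290.0143 169.4143] 70 [ 0.6896 -0.1174]
[334.0247 211.5926] 81 [ 0.5785 -0.2371]
[108.375 217.8  ] 80 [0.5436 0.3577]
[314.7949 219.6923] 78 [ 0.5552 -0.1855]
[331.   237.25] 28 [ 0.51   -0.2287]
[343.7931 249.5172] 87 [ 0.4789 -0.2626]
[325.6125 254.6875] 80 [ 0.4641 -0.2144]
[  1.7229 327.7056] 231 [0.2627 0.5955]
ORANGE
[107.1481  65.321 ] 81 [0.9373 0.3731] ang 111.3514463618457 [ 5.0215 14.5072]
[132.5789  81.8421] 19 [0.8945 0.3038] ang 144.01993749120322 [1.4284 3.3701]
[106.4286  83.3571] 14 [0.8875 0.3706] ang 90.08550193022464 [0.4856 2.8227]
[160.9231 192.1692] 65 [0.6071 0.2114] ang 121.7455374938348 [1.0335 5.3142]
[246.4493 207.1884] 69 [ 0.5763 -0.0025] ang 118.04214220479132 [1.1237 5.1073]
side RED
[290.8571  74.2063] 189 [0.9796 0.6403]
[108.351  104.8132] 621 [0.2667 0.5931]
[193.7241 130.1724] 29 [0.546  0.3576]
[276.2812 225.875 ] 64 [ 0.692  -0.1199]
[231.022  254.3736] 91 [ 0.558 -0.182]
[245.1064 269.4574] 94 [ 0.581  -0.2337]
[195.8687 271.2626] 99 [ 0.4668 -0.2107]
[218.8438 271.25  ] 96 [ 0.5196 -0.2237]
[205
[... 1011 characters left out ...]
ang -168.96544419342877 [1.864  4.8117]
[290.9286  73.9048] 126 [0.9397 0.5298] ang 113.43006062708429 [5.2181 7.9154]
[219.4167 138.0833] 48 [0.608  0.2067] ang 120.95905132998918 [1.6086 3.7008]
[223.7288 185.4407] 59 [ 0.579  -0.0027] ang 114.82585653720164 [1.1445 4.3156]
[301.3684 276.9474] 19 [ 0.6837 -0.3269] ang -82.48561688645465 [0.6451 4.2939]
[311.0714 295.6786] 28 [ 0.688  -0.3754] ang -84.54068718895356 [0.3938 7.9624]
[339.88 303.92] 25 [ 0.738  -0.4076] ang -173.89877071996213 [0.5303 5.0569]
[324.1364 309.1364] 22 [ 0.7027 -0.4111] ang -177.4777029274807 [0.6312 3.957 ]
mat ((525.1587524414062, -228.55026245117188), (216.3572235107422, 147.71673583984375), 8.285669326782227)
```

View pics/t1.png

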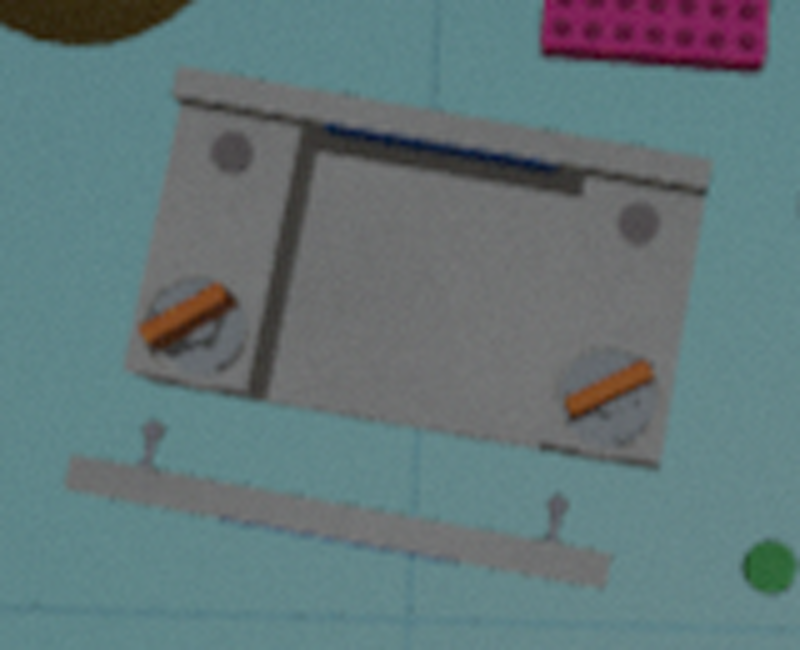

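View pics/s1.png

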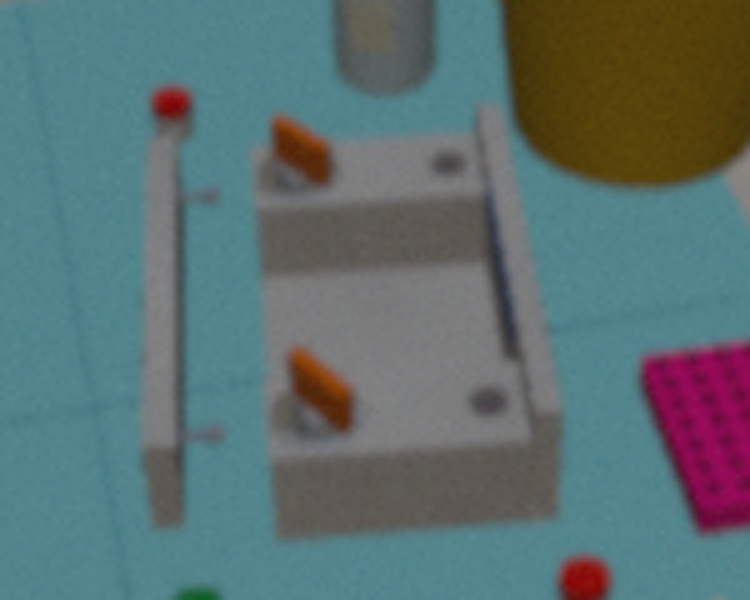

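```bash
cat > fit.py <<'E'
from h import *
from scipy.optimize import least_squares
def fit(obs,x0):
    # obs: list (picture, local xyz, uv)
    def f(q):
        c,s=np.cos(q[2]),np.sin(q[2]);o=[]
        for p,X,uv in obs:
            W=[q[0]+c*X[0]-s*X[1],q[1]+s*X[0]+c*X[1],X[2]]
            o+=list(proj(p,W)-uv)
        return np.array(o)
    s=least_squares(f,x0,loss="soft_l1");return s.x,f(s.x).reshape(-1,2)
def cr(u,v,x0=125,y0=130,k=5): return np.array([(u+.5)/k-.5+x0,(v+.5)/k-.5+y0])
E
python3 - <<'E'
from fit import *
np.set_printoptions(precision=4,suppress=True)
t=viewer.capture("top");s=viewer.capture("side")
b=[(t,(.086,.139,.085),cr(177,70)),(t,(.086,-.139,.085),cr(711,160)),(t,(-.07,.139,.064),cr(127,370)),(t,(-.07,-.139,.064),cr(660,465)),
(t,(-.04,.107,.094),(160.92,192.17)),(t,(-.04,-.107,.094),(246.45,207.19)),
(s,(-.04,.107,.085),(219.4,138.1)),(s,(-.04,-.107,.085),(223.7,185.4)),
(s,(.086,-.139,.085),cr(560,412,160,110)),(s,(-.07,-.139,.064),cr(272,460,160,110)),(s,(-.07,-.139,0),cr(280,538,160,110)),(s,(.086,-.139,0),cr(557,517,160,110))]
q,e=fit(b,[.64,.09,-.14]);print("bin",q[:2],np.degrees(q[2]));print(e.round(1).tolist())
b=[(t,(.009,.139,.064),cr(72,455)),(t,(-.009,.139,.064),cr(67,487)),(t,(-.009,-.139,.064),cr(607,585)),(t,(.009,-.139,.064),cr(612,553)),
(t,(.029,.107,.04),cr(153,427)),(t,(.029,-.107,.04),cr(558,500)),
(s,(.029,.107,.04),cr(210,196,160,110)),(s,(.029,-.107,.04),cr(215,434,160,110)),(s,(-.009,-.139,.064),cr(147,447,160,110)),(s,(.009,-.139,.064),cr(182,445,160,110)),(s,(-.009,-.139,0),cr(152,524,160,110))]
q,e=fit(b,[.5,.12,-.14]);print("board",q[:2],np.degrees(q[2]));print(e.round(1).tolist())
# tray handle
save(t,"t2.png",(290,180,365,285),7)
E
```

```text
bin [0.6315 0.0984] -7.80455765737797
[[-0.4, -1.0], [0.1, -0.8], [-0.9, -0.2], [0.1, -1.1], [0.2, 0.1], [-0.1, -0.6], [-0.6, 0.8], [-0.5, 1.4], [0.2, -0.6], [-1.1, 0.1], [-1.2, 1.0], [-0.2, 0.6]]
board [0.5091 0.1319] -8.24399508272794
[[-0.1, -0.6], [-0.7, 0.1], [-0.1, -0.4], [0.2, -1.1], [0.2, 0.3], [0.1, -0.1], [-0.2, -0.2], [0.1, -0.1], [-1.1, 0.2], [-1.3, 0.2], [0.3, 1.3]]
```

View pics/t2.png

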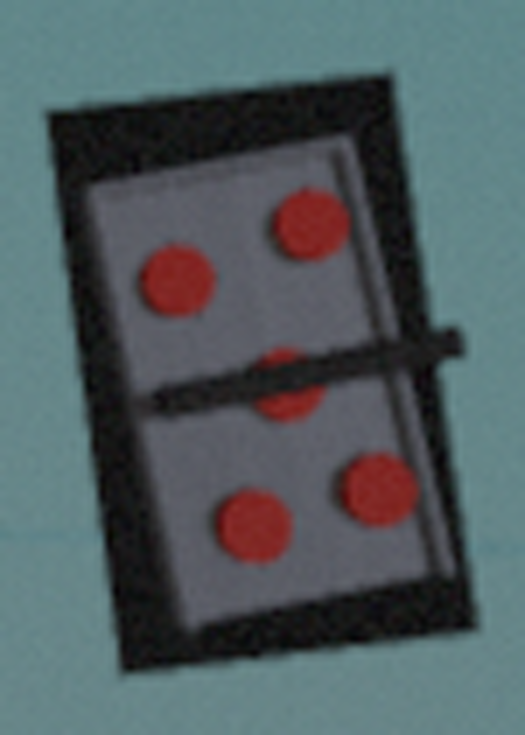

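```bash
cat > plan.py <<'E'
from h import *
from scipy.spatial.transform import Rotation as Ro
def down(th):
    a=np.radians(th);x=np.array([0,0,-1.]);y=np.array([np.cos(a),np.sin(a),0]);return np.stack([x,y,np.cross(x,y)],1)
def plan(tg,start=None):
    """tg: list of (x,y,z,theta[,tilt_deg about tool z]); prints calls"""
    s=r.sense();p,R=(s["tcp_pos"],s["ee_rot"]) if start is None else start
    p=np.array(p);R=np.array(R)
    for g in tg:
        T=np.array(g[:3]);D=down(g[3])
        if len(g)>4: D=D@Ro.from_rotvec([0,0,np.radians(g[4])]).as_matrix()
        rv=Ro.from_matrix(R.T@D).as_rotvec();d=T-p
        n=max(np.linalg.norm(d)/.0415,np.degrees(np.linalg.norm(rv))/7.1);k=int(np.ceil(n/4.9)) or 1
        print("->",g,"rows %.1f"%n)
        for i in range(1,k+1):
            p1=p+d/k;R1=R@Ro.from_rotvec(rv/k).as_matrix()
            a=np.round(R.T@(p1-p)/.75,4);b=np.round(rv/k/np.pi,4)
            print('  x%d {"tx":%g,"ty":%g,"tz":%g,"ax":%g,"ay":%g,"az":%g}'%(min(5,np.ceil(n/k+.3)),*a,*b))
            p,R=p1,R1
E
python3 - <<'E'
from plan import *
from fit import *
np.set_printoptions(precision=3,suppress=True)
t=viewer.capture("top");s=viewer.capture("side")
c7=lambda u,v:cr(u,v,290,180,7)
print("mat",[fit([(t,(.11,.07,.002),c7(48,112)),(t,(.11,-.07,.002),c7(395,73)),(t,(-.11,-.07,.002),c7(478,628)),(t,(-.11,.07,.002),c7(122,672))],[.52,-.22,.1])])
a=ray(t,c7(142,402),.085);b=ray(t,c7(464,343),.085);print("handle",(a+b)/2,np.linalg.norm(a-b),np.degrees(np.arctan2(*(a-b)[1::-1]))-90)
print("tray floor", [ray(t,c7(*u),z)[:2] for u,z in(((90,187),.025),((350,135),.025),((455,575),.02),((185,630),.02))])
print("pump",ray(s,(236,127),0)[:2],"dropper",ray(s,(302,262),0)[:2],ray(t,(325,158),.06)[:2])
plan([(.509,.132,.2,172),(.509,.132,.047,172)])
E
```

```text
mat [(array([ 0.525, -0.224,  0.142]), array([[-0.166, -0.526],
       [-0.026, -0.374],
       [ 0.302,  0.488],
       [-0.098,  0.339]]))]
handle [ 0.519 -0.22   0.085] 0.11822799725926425 11.889368971737696
tray floor [array([ 0.591, -0.153]), array([ 0.614, -0.254]), array([ 0.448, -0.294]), array([ 0.425, -0.191])]
pump [0.695 0.376] dropper [ 0.727 -0.228] [ 0.717 -0.206]
-> (0.509, 0.132, 0.2, 172) rows 19.1
  x5 {"tx":0.0138,"ty":0.198,"tz":0.175,"ax":-0.089,"ay":-0,"az":-0}
  x5 {"tx":0.0138,"ty":0.142,"tz":0.2228,"ax":-0.089,"ay":-0,"az":-0}
  x5 {"tx":0.0138,"ty":0.075,"tz":0.2534,"ax":-0.089,"ay":-0,"az":-0}
  x5 {"tx":0.0138,"ty":0.0022,"tz":0.2642,"ax":-0.089,"ay":-0,"az":-0}
-> (0.509, 0.132, 0.047, 172) rows 3.7
  x4 {"tx":0.204,"ty":-0,"tz":-0,"ax":0,"ay":-0,"az":0}
```

play_rows(commands=[{"fingers": -0.3,"tx": 0.0138,"ty": 0.198,"tz": 0.175,"ax": -0.089,"ay": 0,"az": 0},{"fingers": -0.3,"tx": 0.0138,"ty": 0.198,"tz": 0.175,"ax": -0.089,"ay": 0,"az": 0},{"fingers": -0.3,"tx": 0.0138,"ty": 0.198,"tz": 0.175,"ax": -0.089,"ay": 0,"az": 0},{"fingers": -0.3,"tx": 0.0138,"ty": 0.198,"tz": 0.175,"ax": -0.089,"ay": 0,"az": 0},{"fingers": -0.3,"tx": 0.0138,"ty": 0.198,"tz": 0.175,"ax": -0.089,"ay": 0,"az": 0}])

```text
time_s: 2.02
tcp_pos: [0.2718, -0.4105, 0.2312]
ee_rot: [[0.0, -0.559, 0.829], [0.0, 0.829, 0.559], [-1.0, 0.0, 0.0]]
wrist_force: [0.4, -0.8, 0.0]
gripper_width: 0.712
```

play_rows(commands=[{"fingers": -0.3,"tx": 0.0138,"ty": 0.142,"tz": 0.2228,"ax": -0.089,"ay": 0,"az": 0},{"fingers": -0.3,"tx": 0.0138,"ty": 0.142,"tz": 0.2228,"ax": -0.089,"ay": 0,"az": 0},{"fingers": -0.3,"tx": 0.0138,"ty": 0.142,"tz": 0.2228,"ax": -0.089,"ay": 0,"az": 0},{"fingers": -0.3,"tx": 0.0138,"ty": 0.142,"tz": 0.2228,"ax": -0.089,"ay": 0,"az": 0},{"fingers": -0.3,"tx": 0.0138,"ty": 0.142,"tz": 0.2228,"ax": -0.089,"ay": 0,"az": 0}])

```text
time_s: 2.43
tcp_pos: [0.3512, -0.229, 0.2212]
ee_rot: [[0.001, -0.766, 0.642], [-0.0, 0.642, 0.766], [-1.0, -0.001, 0.001]]
wrist_force: [0.5, 0.1, -0.4]
gripper_width: 0.651
```

play_rows(commands=[{"fingers": -0.3,"tx": 0.0138,"ty": 0.075,"tz": 0.2534,"ax": -0.089,"ay": 0,"az": 0},{"fingers": -0.3,"tx": 0.0138,"ty": 0.075,"tz": 0.2534,"ax": -0.089,"ay": 0,"az": 0},{"fingers": -0.3,"tx": 0.0138,"ty": 0.075,"tz": 0.2534,"ax": -0.089,"ay": 0,"az": 0},{"fingers": -0.3,"tx": 0.0138,"ty": 0.075,"tz": 0.2534,"ax": -0.089,"ay": 0,"az": 0},{"fingers": -0.3,"tx": 0.0138,"ty": 0.075,"tz": 0.2534,"ax": -0.089,"ay": 0,"az": 0}])

```text
time_s: 2.85
tcp_pos: [0.4308, -0.0469, 0.2109]
ee_rot: [[0.002, -0.914, 0.405], [0.0, 0.405, 0.914], [-1.0, -0.001, 0.001]]
wrist_force: [0.4, 0.2, 0.5]
gripper_width: 0.648
```

play_rows(commands=[{"fingers": -0.3,"tx": 0.0138,"ty": 0.0022,"tz": 0.2642,"ax": -0.089,"ay": 0,"az": 0},{"fingers": -0.3,"tx": 0.0138,"ty": 0.0022,"tz": 0.2642,"ax": -0.089,"ay": 0,"az": 0},{"fingers": -0.3,"tx": 0.0138,"ty": 0.0022,"tz": 0.2642,"ax": -0.089,"ay": 0,"az": 0},{"fingers": -0.3,"tx": 0.0138,"ty": 0.0022,"tz": 0.2642,"ax": -0.089,"ay": 0,"az": 0},{"fingers": -0.3,"tx": 0.0138,"ty": 0.0022,"tz": 0.2642,"ax": -0.089,"ay": 0,"az": 0}])

```text
time_s: 3.27
tcp_pos: [0.5101, 0.135, 0.2002]
ee_rot: [[0.001, -0.991, 0.137], [0.0, 0.137, 0.991], [-1.0, -0.001, 0.001]]
wrist_force: [-0.0, -0.6, 0.3]
gripper_width: 0.653
```

```bash
python3 - <<'E'
from plan import *
s=r.sense();print(s["time_s"],s["tcp_pos"],s["joints"],s["gripper_width"])
t=viewer.capture("top");save(t,"t3.png",(125,130,285,260),5)
plan([(.509,.132,.047,172)])
E
```

```text
3.2667 [0.51005662 0.1350384  0.20022123] [ 3.24662794e+01  1.45950251e+01 -1.67832898e+01  1.56745612e-02
 -5.85524244e+01 -4.03638677e+01] 0.6530937988718436
-> (0.509, 0.132, 0.047, 172) rows 3.7
  x4 {"tx":0.2036,"ty":0.0044,"tz":-0.0099,"ax":0.0015,"ay":0.0007,"az":0.0011}
```

play_rows(commands=[{"fingers": -0.3,"tx": 0.2036,"ty": 0.003,"tz": -0.006,"ax": 0.001,"ay": 0,"az": 0},{"fingers": -0.3,"tx": 0.2036,"ty": 0.003,"tz": -0.006,"ax": 0.001,"ay": 0,"az": 0},{"fingers": -0.3,"tx": 0.2036,"ty": 0.003,"tz": -0.006,"ax": 0.001,"ay": 0,"az": 0},{"fingers": -0.3,"tx": 0.2036,"ty": 0.003,"tz": -0.006,"ax": 0.001,"ay": 0,"az": 0},{"fingers": -0.3,"tx": 0.2036,"ty": 0.003,"tz": -0.006,"ax": 0.001,"ay": 0,"az": 0}])

```text
time_s: 3.73
tcp_pos: [0.502, 0.1256, 0.042]
ee_rot: [[-0.012, -0.99, 0.144], [-0.006, 0.144, 0.99], [-1.0, 0.011, -0.008]]
wrist_force: [-0.8, -1.2, 0.2]
gripper_width: 0.647
```

play_rows(commands=[{"fingers": 1,"tx": 0,"ty": 0,"tz": 0,"ax": 0,"ay": 0,"az": 0},{"fingers": 1,"tx": 0,"ty": 0,"tz": 0,"ax": 0,"ay": 0,"az": 0},{"fingers": 1,"tx": 0,"ty": 0,"tz": 0,"ax": 0,"ay": 0,"az": 0},{"fingers": 1,"tx": 0,"ty": 0,"tz": 0,"ax": 0,"ay": 0,"az": 0},{"fingers": 1,"tx": 0,"ty": 0,"tz": 0,"ax": 0,"ay": 0,"az": 0}])

```text
time_s: 4.15
tcp_pos: [0.5071, 0.1284, 0.0492]
ee_rot: [[0.003, -0.99, 0.142], [0.002, 0.142, 0.99], [-1.0, -0.003, 0.002]]
wrist_force: [-0.7, 0.4, 0.1]
gripper_width: 0.361
```

play_rows(commands=[{"fingers": 1,"tx": 0,"ty": 0,"tz": 0,"ax": 0,"ay": 0,"az": 0},{"fingers": 1,"tx": 0,"ty": 0,"tz": 0,"ax": 0,"ay": 0,"az": 0}])

```text
time_s: 4.32
tcp_pos: [0.5069, 0.1282, 0.0484]
ee_rot: [[0.002, -0.99, 0.142], [0.001, 0.142, 0.99], [-1.0, -0.002, 0.001]]
wrist_force: [0.8, 0.0, -0.6]
gripper_width: 0.204
```

```bash
python3 - <<'E'
from plan import *
s=r.sense();print(s["time_s"],s["tcp_pos"],s["wrist_force"],s["gripper_width"])
t=viewer.capture("side");save(t,"s3.png",(160,90,310,210),5)
E
```

```text
4.3167 [0.50688582 0.12822941 0.04838648] [ 0.8000144   0.04741028 -0.57247678] 0.2036143041954688
```

View pics/s3.png

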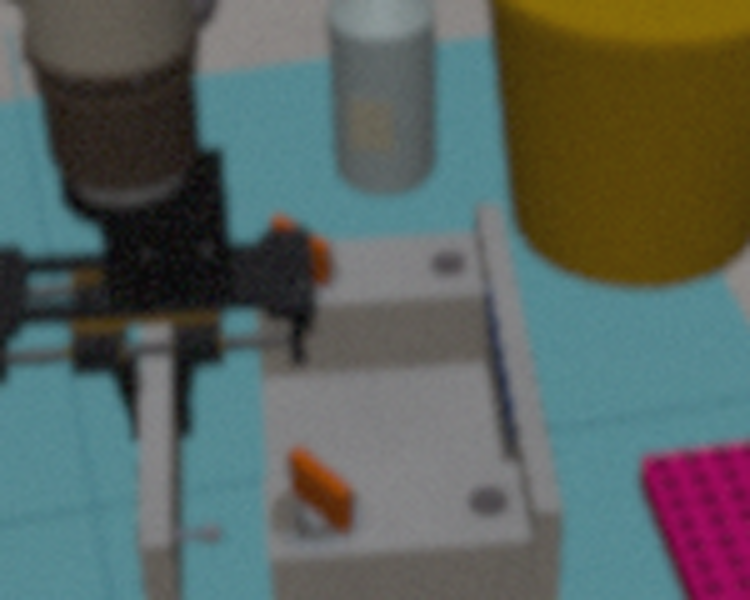

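play_rows(commands=[{"fingers": 1,"tx": 0,"ty": 0,"tz": -0.0213,"ax": 0,"ay": 0,"az": 0},{"fingers": 1,"tx": 0,"ty": 0,"tz": -0.0213,"ax": 0,"ay": 0,"az": 0},{"fingers": 1,"tx": 0,"ty": -0.012,"tz": -0.0213,"ax": 0,"ay": 0,"az": 0},{"fingers": 1,"tx": 0,"ty": -0.012,"tz": -0.0213,"ax": 0,"ay": 0,"az": 0}])

```text
time_s: 4.7
tcp_pos: [0.5116, 0.1099, 0.0482]
ee_rot: [[-0.004, -0.99, 0.143], [-0.002, 0.143, 0.99], [-1.0, 0.004, -0.003]]
wrist_force: [-5.8, 0.4, 11.7]
gripper_width: 0.207
```

```bash
python3 - <<'E'
from fit import *
s=r.sense();print(s["time_s"],s["tcp_pos"],s["wrist_force"],s["gripper_width"])
t=viewer.capture("top");save(t,"t4.png",(125,130,285,260),5)
E
```

```text
4.7 [0.51156371 0.10993046 0.04824816] [-5.84773576  0.36976561 11.7148206 ] 0.20654529728455243
```

View pics/t4.png

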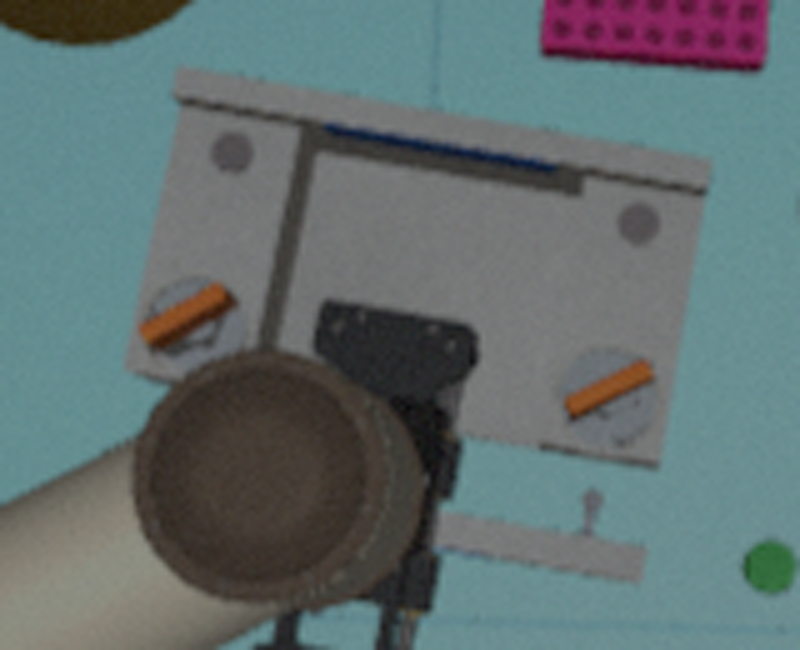

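```bash
python3 - <<'E'
from fit import *
np.set_printoptions(precision=4,suppress=True)
t=viewer.capture("top")
def tob(w,b=(.6315,.0984,np.radians(-8.0))):
    d=np.array(w[:2])-b[:2];c,s=np.cos(b[2]),np.sin(b[2]);return np.array([c*d[0]+s*d[1],-s*d[0]+c*d[1]])
for n,u,z in(("head",(593,494),.04),("boardR back",(648,548),.064),("boardR front",(640,580),.064),("wingR",(609,389),.097),("wingL",(187,315),.097),("railFR",(660,465),.064),("railFL",(127,370),.064),("BBl",(177,70),.085),("BBr",(711,160),.085)):
    w=ray(t,cr(*u),z);print(n,w[:2],tob(w)*1000)
E
```

```text
head [0.5259 0.0041] [ -91.4128 -108.0982]
boardR back [ 0.4983 -0.0248] [-114.7681 -140.5193]
boardR front [ 0.4821 -0.0212] [-131.2592 -139.2213]
wingR [ 0.575  -0.0024] [ -41.9652 -107.6799]
wingL [0.6051 0.207 ] [-41.2612 103.8532]
railFR [ 0.5405 -0.0297] [ -72.3257 -139.5175]
railFL [0.5806 0.2432] [-70.5953 136.3317]
BBl [0.733  0.2233] [ 83.1516 137.7799]
BBr [ 0.6956 -0.0508] [  84.2693 -138.8182]
```

play_rows(commands=[{"fingers": 1,"tx": -0.0008,"ty": -0.015,"tz": 0,"ax": 0,"ay": 0,"az": 0},{"fingers": 1,"tx": -0.0008,"ty": -0.028,"tz": 0,"ax": 0,"ay": 0,"az": 0},{"fingers": 1,"tx": -0.0008,"ty": -0.04,"tz": 0,"ax": 0,"ay": 0,"az": 0},{"fingers": 1,"tx": -0.0008,"ty": -0.04,"tz": 0,"ax": 0,"ay": 0,"az": 0}])

```text
time_s: 5.13
tcp_pos: [0.5417, 0.1056, 0.0483]
ee_rot: [[-0.004, -0.99, 0.143], [-0.002, 0.143, 0.99], [-1.0, 0.004, -0.003]]
wrist_force: [-3.2, -1.1, 7.8]
gripper_width: 0.204
```

play_rows(commands=[{"fingers": 1,"tx": 0,"ty": -0.002,"tz": 0,"ax": 0,"ay": 0,"az": 0},{"fingers": 1,"tx": 0,"ty": -0.004,"tz": 0,"ax": 0,"ay": 0,"az": 0},{"fingers": 1,"tx": 0,"ty": -0.004,"tz": 0,"ax": 0,"ay": 0,"az": 0}])

```text
time_s: 5.38
tcp_pos: [0.5427, 0.1053, 0.0483]
ee_rot: [[-0.007, -0.99, 0.143], [-0.002, 0.143, 0.99], [-1.0, 0.007, -0.003]]
wrist_force: [-8.1, 2.3, 10.0]
gripper_width: 0.208
```

```bash
cat >> h.py <<'E'
def tob(w,b=(.6315,.0984,np.radians(-8.0))):
    d=np.array(w[:2])-b[:2];c,s=np.cos(b[2]),np.sin(b[2]);return np.array([c*d[0]+s*d[1],-s*d[0]+c*d[1]])
def frb(x,y,b=(.6315,.0984,np.radians(-8.0))):
    c,s=np.cos(b[2]),np.sin(b[2]);return b[0]+c*x-s*y,b[1]+s*x+c*y
E
python3 - <<'E'
from h import *
s=r.sense();print(s["time_s"],s["tcp_pos"],s["wrist_force"],s["gripper_width"],tob(s["tcp_pos"]))
t=viewer.capture("top");save(t,"t5.png",(125,130,285,260),5)
E
```

```text
5.3833 [0.54265874 0.10531878 0.04828494] [-8.13741372  2.27624026  9.97839624] 0.2084629952447759 [-0.08893958 -0.00551286]
```

View pics/t5.png

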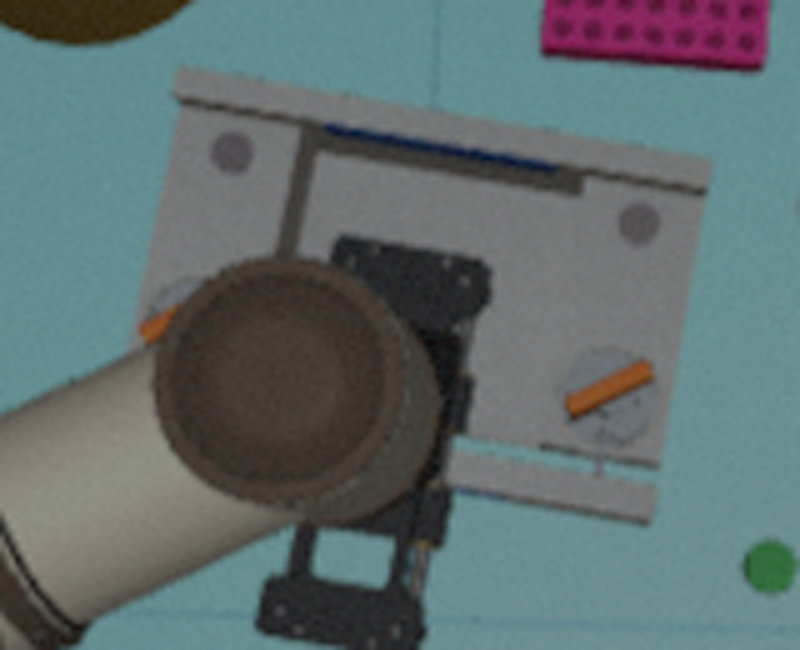

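play_rows(commands=[{"fingers": 1,"tx": -0.0008,"ty": -0.002,"tz": 0,"ax": 0,"ay": 0,"az": 0},{"fingers": 1,"tx": -0.0008,"ty": -0.004,"tz": 0,"ax": 0,"ay": 0,"az": 0},{"fingers": 1,"tx": -0.0008,"ty": -0.004,"tz": 0,"ax": 0,"ay": 0,"az": 0}])

```text
time_s: 5.68
tcp_pos: [0.5474, 0.1051, 0.0483]
ee_rot: [[-0.003, -0.99, 0.143], [-0.001, 0.143, 0.99], [-1.0, 0.003, -0.002]]
wrist_force: [-4.0, 0.6, 3.4]
gripper_width: 0.204
```

play_rows(commands=[{"fingers": 1,"tx": 0,"ty": -0.002,"tz": 0,"ax": 0,"ay": 0,"az": 0},{"fingers": 1,"tx": 0,"ty": -0.003,"tz": 0,"ax": 0,"ay": 0,"az": 0},{"fingers": 1,"tx": 0,"ty": -0.003,"tz": 0,"ax": 0,"ay": 0,"az": 0}])

```text
time_s: 5.93
tcp_pos: [0.5498, 0.1049, 0.0482]
ee_rot: [[-0.003, -0.99, 0.143], [-0.001, 0.143, 0.99], [-1.0, 0.002, -0.001]]
wrist_force: [-4.1, -0.6, 4.2]
gripper_width: 0.2
```

```bash
python3 - <<'E'
from h import *
s=r.sense();print(s["time_s"],s["tcp_pos"],s["wrist_force"],s["moment"],tob(s["tcp_pos"]))
E
```

```text
5.9333 [0.54979267 0.10489788 0.04824048] [-4.08947358 -0.62399224  4.17624996] [0.20379992 1.60982698 0.1102514 ] [-0.08181649 -0.00493682]
```

Still sliding with friction-level force; keep pushing in small steps.

play_rows(commands=[{"fingers": 1,"tx": 0,"ty": -0.002,"tz": 0,"ax": 0,"ay": 0,"az": 0},{"fingers": 1,"tx": 0,"ty": -0.003,"tz": 0,"ax": 0,"ay": 0,"az": 0},{"fingers": 1,"tx": 0,"ty": -0.003,"tz": 0,"ax": 0,"ay": 0,"az": 0}])

```text
time_s: 6.18
tcp_pos: [0.5503, 0.1047, 0.0483]
ee_rot: [[-0.006, -0.99, 0.143], [-0.001, 0.143, 0.99], [-1.0, 0.006, -0.002]]
wrist_force: [-10.3, 3.2, 8.6]
gripper_width: 0.204
```

play_rows(commands=[{"fingers": 1,"tx": 0,"ty": -0.002,"tz": 0,"ax": 0,"ay": 0,"az": 0},{"fingers": 1,"tx": 0,"ty": -0.003,"tz": 0,"ax": 0,"ay": 0,"az": 0},{"fingers": 1,"tx": 0,"ty": -0.003,"tz": 0,"ax": 0,"ay": 0,"az": 0}])

```text
time_s: 6.43
tcp_pos: [0.5505, 0.1046, 0.0483]
ee_rot: [[-0.01, -0.99, 0.143], [-0.002, 0.143, 0.99], [-1.0, 0.009, -0.003]]
wrist_force: [-15.7, 6.5, 12.5]
gripper_width: 0.203
```

```bash
python3 - <<'E'
from h import *
s=r.sense();print(s["time_s"],s["tcp_pos"],s["wrist_force"],s["moment"],tob(s["tcp_pos"]))
t=viewer.capture("top");save(t,"t6.png",(125,130,285,260),5)
E
```

```text
6.4333 [0.55048733 0.10462363 0.04829422] [-15.68838102   6.47742891  12.50497208] [2.07108111 4.68909586 0.15195304] [-0.08109042 -0.00511173]
```

View pics/t6.png

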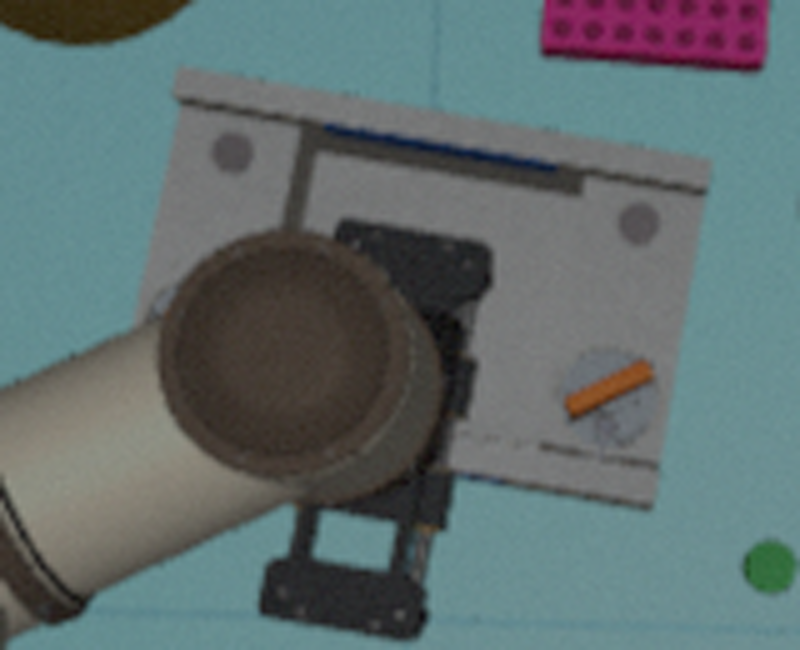

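play_rows(commands=[{"fingers": -0.3,"tx": 0,"ty": 0,"tz": 0,"ax": 0,"ay": 0,"az": 0},{"fingers": -0.3,"tx": 0,"ty": 0,"tz": 0,"ax": 0,"ay": 0,"az": 0},{"fingers": -0.3,"tx": 0,"ty": 0,"tz": 0,"ax": 0,"ay": 0,"az": 0},{"fingers": -0.3,"tx": 0,"ty": 0.003,"tz": 0,"ax": 0,"ay": 0,"az": 0}])

```text
time_s: 6.82
tcp_pos: [0.5546, 0.1054, 0.0487]
ee_rot: [[0.003, -0.99, 0.142], [0.001, 0.142, 0.99], [-1.0, -0.003, 0.001]]
wrist_force: [0.3, -0.2, 1.1]
gripper_width: 0.423
```

play_rows(commands=[{"fingers": -0.3,"tx": -0.2,"ty": 0,"tz": 0,"ax": 0,"ay": 0,"az": 0},{"fingers": -0.3,"tx": -0.2,"ty": 0,"tz": 0,"ax": 0,"ay": 0,"az": 0},{"fingers": -0.3,"tx": -0.2,"ty": 0,"tz": 0,"ax": 0,"ay": 0,"az": 0},{"fingers": -0.3,"tx": -0.2,"ty": 0,"tz": 0,"ax": 0,"ay": 0,"az": 0},{"fingers": -0.3,"tx": -0.2,"ty": 0,"tz": 0,"ax": 0,"ay": 0,"az": 0}])

```text
time_s: 7.23
tcp_pos: [0.5574, 0.1063, 0.2061]
ee_rot: [[0.016, -0.99, 0.141], [0.005, 0.141, 0.99], [-1.0, -0.015, 0.007]]
wrist_force: [0.3, -0.1, -0.8]
gripper_width: 0.642
```

```bash
sed -i 's/b=(.6315,.0984/b=(.6306,.0978/' h.py; python3 - <<'E'
from plan import *
s=r.sense();print(s["time_s"],s["tcp_pos"],s["wrist_force"],s["gripper_width"],s["joints"].round(1))
x,y=frb(-.04,.107);print(x,y)
plan([(x,y,.2,212),(x,y,.088,212)])
E
```

```text
7.2333 [0.55743394 0.10630825 0.20606416] [ 0.29821103 -0.11491605 -0.80993664] 0.6415182863467038 [ 27.2  17.6 -11.6   0.2 -59.9 -35.4]
0.6058807990530642 0.20932560739375064
-> (np.float64(0.6058807990530642), np.float64(0.20932560739375064), 0.2, 212) rows 5.7
  x4 {"tx":0.0049,"ty":-0.0222,"tz":0.0725,"ax":-0.1114,"ay":0.0003,"az":0.0026}
  x4 {"tx":0.0045,"ty":-0.0458,"tz":0.0605,"ax":-0.1114,"ay":0.0003,"az":0.0026}
-> (np.float64(0.6058807990530642), np.float64(0.20932560739375064), 0.088, 212) rows 2.7
  x3 {"tx":0.1493,"ty":-0,"tz":0,"ax":-0,"ay":0,"az":0}
```

play_rows(commands=[{"fingers": -0.3,"tx": 0.005,"ty": -0.022,"tz": 0.0725,"ax": -0.1114,"ay": 0,"az": 0},{"fingers": -0.3,"tx": 0.005,"ty": -0.022,"tz": 0.0725,"ax": -0.1114,"ay": 0,"az": 0},{"fingers": -0.3,"tx": 0.005,"ty": -0.022,"tz": 0.0725,"ax": -0.1114,"ay": 0,"az": 0},{"fingers": -0.3,"tx": 0.005,"ty": -0.022,"tz": 0.0725,"ax": -0.1114,"ay": 0,"az": 0}])

```text
time_s: 7.57
tcp_pos: [0.5777, 0.1574, 0.1939]
ee_rot: [[0.0, -0.978, -0.208], [0.0, -0.208, 0.978], [-1.0, -0.0, 0.0]]
wrist_force: [0.1, -0.4, 0.3]
gripper_width: 0.65
```

play_rows(commands=[{"fingers": -0.3,"tx": 0.0045,"ty": -0.0458,"tz": 0.0605,"ax": -0.1114,"ay": 0,"az": 0},{"fingers": -0.3,"tx": 0.0045,"ty": -0.0458,"tz": 0.0605,"ax": -0.1114,"ay": 0,"az": 0},{"fingers": -0.3,"tx": 0.0045,"ty": -0.0458,"tz": 0.0605,"ax": -0.1114,"ay": 0,"az": 0},{"fingers": -0.3,"tx": 0.0045,"ty": -0.0458,"tz": 0.0605,"ax": -0.1114,"ay": 0,"az": 0},{"fingers": -0.3,"tx": 0.0045,"ty": -0.0458,"tz": 0.0605,"ax": -0.1114,"ay": 0,"az": 0}])

```text
time_s: 7.98
tcp_pos: [0.6012, 0.2076, 0.191]
ee_rot: [[-0.0, -0.851, -0.525], [-0.0, -0.525, 0.851], [-1.0, 0.001, -0.0]]
wrist_force: [0.4, -0.2, 0.8]
gripper_width: 0.65
```

```bash
python3 - <<'E'
from plan import *
viewer.capture("top");viewer.capture("side")
s=r.sense();print(s["time_s"],s["tcp_pos"],s["wrist_force"],s["gripper_width"],s["joints"].round(1))
x,y=frb(-.04,.107)
plan([(x,y,.088,212)])
E
```

```text
8.0833 [0.60111128 0.2072625  0.19147591] [-0.14240176  0.08509585  0.03646403] 0.6479644804258667 [ 33.6  25.2  -2.    0.  -62.8  -1.9]
-> (np.float64(0.6058807990530642), np.float64(0.20932560739375064), 0.088, 212) rows 2.5
  x3 {"tx":0.138,"ty":-0.0069,"tz":-0.001,"ax":-0.0017,"ay":-0,"az":-0}
```

play_rows(commands=[{"fingers": -0.3,"tx": 0.138,"ty": -0.0069,"tz": -0.001,"ax": 0,"ay": 0,"az": 0},{"fingers": -0.3,"tx": 0.138,"ty": -0.0069,"tz": -0.001,"ax": 0,"ay": 0,"az": 0},{"fingers": -0.3,"tx": 0.138,"ty": -0.0069,"tz": -0.001,"ax": 0,"ay": 0,"az": 0},{"fingers": -0.3,"tx": 0.138,"ty": -0.0069,"tz": -0.001,"ax": 0,"ay": 0,"az": 0},{"fingers": 1,"tx": 0.138,"ty": -0.0069,"tz": -0.001,"ax": 0,"ay": 0,"az": 0}])

```text
time_s: 8.5
tcp_pos: [0.6059, 0.2094, 0.0875]
ee_rot: [[-0.001, -0.85, -0.527], [-0.001, -0.527, 0.85], [-1.0, 0.001, -0.0]]
wrist_force: [0.6, -0.1, -0.1]
gripper_width: 0.626
```

play_rows(commands=[{"fingers": 1,"tx": 0,"ty": 0,"tz": 0,"ax": 0,"ay": 0,"az": 0},{"fingers": 1,"tx": 0,"ty": 0,"tz": 0,"ax": 0,"ay": 0,"az": 0},{"fingers": 1,"tx": 0,"ty": 0,"tz": 0,"ax": 0,"ay": 0,"az": 0},{"fingers": 1,"tx": 0,"ty": 0,"tz": 0,"ax": 0,"ay": 0,"az": 0},{"fingers": 1,"tx": 0,"ty": 0,"tz": 0,"ax": 0,"ay": 0,"az": 0}])

```text
time_s: 8.92
tcp_pos: [0.6061, 0.2101, 0.0885]
ee_rot: [[0.001, -0.849, -0.529], [0.0, -0.529, 0.849], [-1.0, -0.001, 0.0]]
wrist_force: [-0.1, 0.5, 0.2]
gripper_width: 0.284
```

play_rows(commands=[{"fingers": 1,"tx": 0,"ty": 0,"tz": 0,"ax": 0,"ay": 0,"az": 0},{"fingers": 1,"tx": 0,"ty": 0,"tz": 0,"ax": 0,"ay": 0,"az": 0},{"fingers": 1,"tx": 0,"ty": 0,"tz": 0,"ax": 0,"ay": 0,"az": 0}])

```text
time_s: 9.17
tcp_pos: [0.6072, 0.2109, 0.0883]
ee_rot: [[0.003, -0.849, -0.529], [0.002, -0.529, 0.849], [-1.0, -0.003, -0.0]]
wrist_force: [4.8, 0.7, -1.9]
gripper_width: 0.112
```

```bash
python3 - <<'E'
from plan import *
s=r.sense();print(s["time_s"],s["tcp_pos"],s["wrist_force"],s["moment"],s["gripper_width"],tob(s["tcp_pos"]))
t=viewer.capture("side");save(t,"s4.png",(160,90,310,210),5)
E
```

```text
9.1667 [0.60719753 0.21087509 0.08828722] [ 4.76860551  0.73484832 -1.94579794] [ 0.3542759  -0.74355175 -0.00896903] 0.11226825089922156 [-0.03891173  0.10871765]
```

View pics/s4.png

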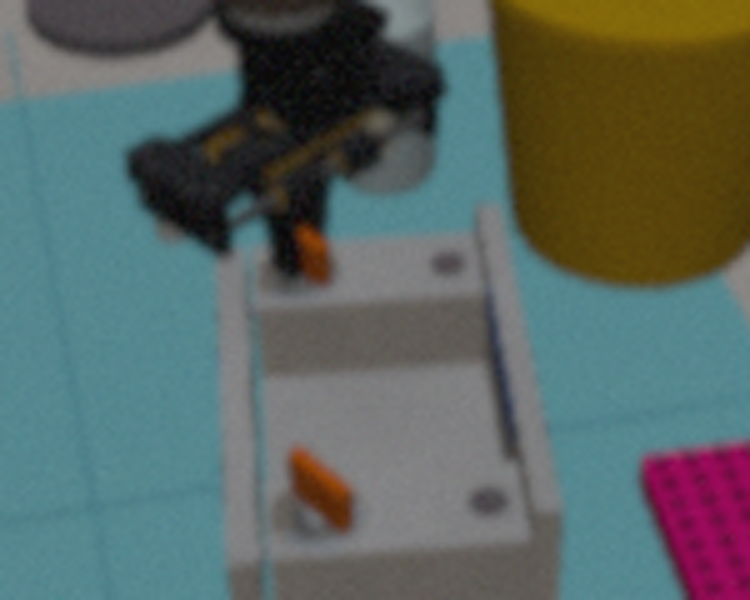

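play_rows(commands=[{"fingers": 1,"tx": 0,"ty": -0.002,"tz": 0,"ax": 0.035,"ay": 0,"az": 0},{"fingers": 1,"tx": 0,"ty": -0.002,"tz": 0,"ax": 0.07,"ay": 0,"az": 0},{"fingers": 1,"tx": 0,"ty": -0.002,"tz": 0,"ax": 0.105,"ay": 0,"az": 0},{"fingers": 1,"tx": 0,"ty": -0.002,"tz": 0,"ax": 0.14,"ay": 0,"az": 0},{"fingers": 1,"tx": 0,"ty": -0.002,"tz": 0,"ax": 0.174,"ay": 0,"az": 0}])

```text
time_s: 9.63
tcp_pos: [0.6086, 0.2113, 0.0883]
ee_rot: [[0.003, -1.0, -0.006], [0.001, -0.006, 1.0], [-1.0, -0.003, 0.001]]
wrist_force: [5.1, -0.4, -2.7]
gripper_width: 0.112
```

play_rows(commands=[{"fingers": 1,"tx": 0,"ty": 0,"tz": 0,"ax": 0.035,"ay": 0,"az": 0},{"fingers": 1,"tx": 0,"ty": 0,"tz": 0,"ax": 0.07,"ay": 0,"az": 0},{"fingers": 1,"tx": 0,"ty": 0,"tz": 0,"ax": 0.105,"ay": 0,"az": 0},{"fingers": 1,"tx": 0,"ty": 0,"tz": 0,"ax": 0.14,"ay": 0,"az": 0},{"fingers": 1,"tx": 0,"ty": 0,"tz": 0,"ax": 0.174,"ay": 0,"az": 0}])

```text
time_s: 10.05
tcp_pos: [0.6099, 0.211, 0.0883]
ee_rot: [[0.005, -0.857, 0.515], [0.001, 0.515, 0.857], [-1.0, -0.004, 0.003]]
wrist_force: [9.3, -1.1, -4.4]
gripper_width: 0.112
```

```bash
python3 - <<'E'
from plan import *
s=r.sense();print(s["time_s"],s["tcp_pos"],s["wrist_force"],s["moment"],s["gripper_width"],s["joints"].round(1))
E
```

```text
10.05 [0.60989895 0.21103562 0.08829873] [ 9.25083383 -1.14488189 -4.35608249] [-0.53268498 -2.37476698  0.13783907] 0.11196000703636988 [ 33.5  31.6  -7.5   0.2 -50.6 -64.5]
```

play_rows(commands=[{"fingers": 1,"tx": 0,"ty": -0.003,"tz": 0.002,"ax": 0.035,"ay": 0,"az": 0},{"fingers": 1,"tx": 0,"ty": -0.003,"tz": 0.002,"ax": 0.07,"ay": 0,"az": 0},{"fingers": 1,"tx": 0,"ty": -0.003,"tz": 0.002,"ax": 0.105,"ay": 0,"az": 0},{"fingers": 1,"tx": 0,"ty": -0.003,"tz": 0.002,"ax": 0.14,"ay": 0,"az": 0},{"fingers": 1,"tx": 0,"ty": -0.003,"tz": 0.002,"ax": 0.174,"ay": 0,"az": 0}])

```text
time_s: 10.47
tcp_pos: [0.6111, 0.21, 0.0883]
ee_rot: [[0.002, -0.465, 0.885], [-0.001, 0.885, 0.465], [-1.0, -0.002, 0.001]]
wrist_force: [4.9, -3.2, -0.9]
gripper_width: 0.109
```

play_rows(commands=[{"fingers": 1,"tx": 0,"ty": 0,"tz": 0,"ax": 0.035,"ay": 0,"az": 0},{"fingers": 1,"tx": 0,"ty": 0,"tz": 0,"ax": 0.07,"ay": 0,"az": 0},{"fingers": 1,"tx": 0,"ty": 0,"tz": 0,"ax": 0.105,"ay": 0,"az": 0},{"fingers": 1,"tx": 0,"ty": 0,"tz": 0,"ax": 0.14,"ay": 0,"az": 0},{"fingers": 1,"tx": 0,"ty": 0,"tz": 0,"ax": 0.17,"ay": 0,"az": 0}])

```text
time_s: 10.88
tcp_pos: [0.6114, 0.2088, 0.0883]
ee_rot: [[0.001, 0.051, 0.999], [-0.003, 0.999, -0.051], [-1.0, -0.003, 0.002]]
wrist_force: [6.8, -7.9, -1.1]
gripper_width: 0.114
```

```bash
python3 - <<'E'
from plan import *
s=r.sense();print(s["time_s"],s["tcp_pos"],s["wrist_force"],s["moment"],s["gripper_width"],s["joints"].round(1))
y=s["ee_rot"][:,1];print(np.degrees(np.arctan2(y[1],y[0])))
E
```

```text
10.8833 [0.61136413 0.20879065 0.08828264] [ 6.82642359 -7.92177445 -1.11102253] [-2.19078033 -1.76648125  0.09387801] 0.11408093800798633 [  33.3   31.8   -7.2    0.2  -51.  -126.3]
87.08695276981477
```

play_rows(commands=[{"fingers": 1,"tx": 0,"ty": 0,"tz": 0,"ax": 0.015,"ay": 0,"az": 0},{"fingers": 1,"tx": 0,"ty": 0,"tz": 0,"ax": 0.028,"ay": 0,"az": 0},{"fingers": 1,"tx": 0,"ty": 0,"tz": 0,"ax": 0.028,"ay": 0,"az": 0},{"fingers": 1,"tx": 0,"ty": 0,"tz": 0,"ax": 0.028,"ay": 0,"az": 0}])

```text
time_s: 11.22
tcp_pos: [0.6113, 0.2086, 0.0883]
ee_rot: [[0.001, 0.134, 0.991], [-0.003, 0.991, -0.134], [-1.0, -0.003, 0.002]]
wrist_force: [6.2, -7.2, -1.6]
gripper_width: 0.114
```

```bash
cat > st.py <<'E'
from plan import *
np.set_printoptions(precision=4,suppress=True)
s=r.sense();print(s["time_s"],s["tcp_pos"],s["wrist_force"],s["moment"],s["gripper_width"],s["joints"].round(1))
y=s["ee_rot"][:,1];print(np.degrees(np.arctan2(y[1],y[0])))
E
python3 st.py
```

```text
11.2167 [0.6113 0.2086 0.0883] [ 6.1641 -7.2167 -1.6401] [-2.111  -1.8411 -0.0216] 0.11354722893516656 [  33.2   31.8   -7.2    0.2  -51.  -131.1]
82.28840693165388
```

play_rows(commands=[{"fingers": 1,"tx": 0,"ty": 0,"tz": 0,"ax": 0.015,"ay": 0,"az": 0},{"fingers": 1,"tx": 0,"ty": 0,"tz": 0,"ax": 0.022,"ay": 0,"az": 0},{"fingers": 1,"tx": 0,"ty": 0,"tz": 0,"ax": 0.022,"ay": 0,"az": 0}])

```text
time_s: 11.47
tcp_pos: [0.6113, 0.2086, 0.0883]
ee_rot: [[0.001, 0.2, 0.98], [-0.004, 0.98, -0.2], [-1.0, -0.003, 0.002]]
wrist_force: [6.3, -8.2, -1.1]
gripper_width: 0.119
```

```bash
python3 st.py
```

```text
11.4667 [0.6113 0.2086 0.0883] [ 6.2599 -8.2027 -1.1269] [-2.1526 -1.8217  0.6473] 0.118858108556016 [  33.3   31.8   -7.2    0.3  -51.  -135. ]
78.46466326053434
```

play_rows(commands=[{"fingers": -0.3,"tx": 0,"ty": 0,"tz": 0,"ax": -0.015,"ay": 0,"az": 0},{"fingers": -0.3,"tx": 0,"ty": 0,"tz": 0,"ax": -0.02,"ay": 0,"az": 0},{"fingers": -0.3,"tx": 0,"ty": 0,"tz": 0,"ax": -0.02,"ay": 0,"az": 0},{"fingers": -0.3,"tx": 0,"ty": 0,"tz": 0,"ax": -0.02,"ay": 0,"az": 0},{"fingers": -0.3,"tx": 0,"ty": 0,"tz": 0,"ax": -0.02,"ay": 0,"az": 0}])

```text
time_s: 11.88
tcp_pos: [0.6098, 0.2112, 0.088]
ee_rot: [[-0.0, 0.14, 0.99], [-0.0, 0.99, -0.14], [-1.0, -0.0, -0.0]]
wrist_force: [-0.4, -0.4, -0.2]
gripper_width: 0.412
```

play_rows(commands=[{"fingers": -0.3,"tx": -0.11,"ty": 0,"tz": 0,"ax": 0,"ay": 0,"az": 0},{"fingers": -0.3,"tx": -0.11,"ty": 0,"tz": 0,"ax": 0,"ay": 0,"az": 0},{"fingers": -0.3,"tx": -0.11,"ty": 0,"tz": 0,"ax": 0,"ay": 0,"az": 0},{"fingers": -0.3,"tx": -0.11,"ty": 0,"tz": 0,"ax": 0,"ay": 0,"az": 0}])

```text
time_s: 12.22
tcp_pos: [0.6113, 0.2122, 0.1741]
ee_rot: [[0.006, 0.14, 0.99], [0.004, 0.99, -0.14], [-1.0, 0.005, 0.005]]
wrist_force: [-0.3, -0.4, -1.0]
gripper_width: 0.631
```

```bash
sed -i 's/b=(.6306,.0978/b=(.6333,.0971/' h.py; python3 - <<'E'
from plan import *
s=r.sense();print(s["time_s"],s["tcp_pos"],s["wrist_force"],s["gripper_width"],s["joints"].round(1))
x,y=frb(-.04,-.107);print(x,y)
plan([(x,y,.19,208)])
E
```

```text
12.2167 [0.61131058 0.21216447 0.17410188] [-0.28065784 -0.41343564 -1.00315121] 0.6311677911997224 [  33.4   26.9   -1.9    0.   -60.8 -131.5]
0.5787977554476101 -0.0032917593169454057
-> (np.float64(0.5787977554476101), np.float64(-0.0032917593169454057), 0.19, 208) rows 17.8
  x5 {"tx":-0.0056,"ty":-0.0726,"tz":-0.0007,"ax":-0.175,"ay":0.0006,"az":0.0003}
  x5 {"tx":-0.0057,"ty":-0.0615,"tz":-0.0385,"ax":-0.175,"ay":0.0006,"az":0.0003}
  x5 {"tx":-0.0056,"ty":-0.0323,"tz":-0.065,"ax":-0.175,"ay":0.0006,"az":0.0003}
  x5 {"tx":-0.0055,"ty":0.0064,"tz":-0.0723,"ax":-0.175,"ay":0.0006,"az":0.0003}
```

play_rows(commands=[{"fingers": -0.3,"tx": -0.0056,"ty": -0.0726,"tz": -0.0007,"ax": -0.175,"ay": 0,"az": 0},{"fingers": -0.3,"tx": -0.0056,"ty": -0.0726,"tz": -0.0007,"ax": -0.175,"ay": 0,"az": 0},{"fingers": -0.3,"tx": -0.0056,"ty": -0.0726,"tz": -0.0007,"ax": -0.175,"ay": 0,"az": 0},{"fingers": -0.3,"tx": -0.0056,"ty": -0.0726,"tz": -0.0007,"ax": -0.175,"ay": 0,"az": 0},{"fingers": -0.3,"tx": -0.0056,"ty": -0.0726,"tz": -0.0007,"ax": -0.175,"ay": 0,"az": 0}])

```text
time_s: 12.63
tcp_pos: [0.601, 0.1565, 0.1734]
ee_rot: [[-0.003, -0.402, 0.916], [-0.001, 0.916, 0.402], [-1.0, 0.0, -0.003]]
wrist_force: [-0.1, 1.0, 0.6]
gripper_width: 0.649
```

play_rows(commands=[{"fingers": -0.3,"tx": -0.0056,"ty": -0.0615,"tz": -0.0385,"ax": -0.175,"ay": 0,"az": 0},{"fingers": -0.3,"tx": -0.0056,"ty": -0.0615,"tz": -0.0385,"ax": -0.175,"ay": 0,"az": 0},{"fingers": -0.3,"tx": -0.0056,"ty": -0.0615,"tz": -0.0385,"ax": -0.175,"ay": 0,"az": 0},{"fingers": -0.3,"tx": -0.0056,"ty": -0.0615,"tz": -0.0385,"ax": -0.175,"ay": 0,"az": 0},{"fingers": -0.3,"tx": -0.0056,"ty": -0.0615,"tz": -0.0385,"ax": -0.175,"ay": 0,"az": 0}])

```text
time_s: 13.05
tcp_pos: [0.5928, 0.1028, 0.1776]
ee_rot: [[-0.003, -0.821, 0.571], [-0.001, 0.571, 0.821], [-1.0, 0.002, -0.002]]
wrist_force: [-0.3, 0.4, -0.1]
gripper_width: 0.646
```

play_rows(commands=[{"fingers": -0.3,"tx": -0.0056,"ty": -0.0323,"tz": -0.065,"ax": -0.175,"ay": 0,"az": 0},{"fingers": -0.3,"tx": -0.0056,"ty": -0.0323,"tz": -0.065,"ax": -0.175,"ay": 0,"az": 0},{"fingers": -0.3,"tx": -0.0056,"ty": -0.0323,"tz": -0.065,"ax": -0.175,"ay": 0,"az": 0},{"fingers": -0.3,"tx": -0.0056,"ty": -0.0323,"tz": -0.065,"ax": -0.175,"ay": 0,"az": 0},{"fingers": -0.3,"tx": -0.0056,"ty": -0.0323,"tz": -0.065,"ax": -0.175,"ay": 0,"az": 0}])

```text
time_s: 13.47
tcp_pos: [0.5847, 0.0491, 0.1818]
ee_rot: [[-0.003, -0.998, 0.058], [-0.0, 0.058, 0.998], [-1.0, 0.003, -0.001]]
wrist_force: [-0.4, -0.5, -0.8]
gripper_width: 0.648
```

play_rows(commands=[{"fingers": -0.3,"tx": -0.0056,"ty": 0.0064,"tz": -0.0723,"ax": -0.175,"ay": 0,"az": 0},{"fingers": -0.3,"tx": -0.0056,"ty": 0.0064,"tz": -0.0723,"ax": -0.175,"ay": 0,"az": 0},{"fingers": -0.3,"tx": -0.0056,"ty": 0.0064,"tz": -0.0723,"ax": -0.175,"ay": 0,"az": 0},{"fingers": -0.3,"tx": -0.0056,"ty": 0.0064,"tz": -0.0723,"ax": -0.175,"ay": 0,"az": 0},{"fingers": -0.3,"tx": -0.0056,"ty": 0.0064,"tz": -0.0723,"ax": -0.175,"ay": 0,"az": 0}])

```text
time_s: 13.88
tcp_pos: [0.5765, -0.0047, 0.186]
ee_rot: [[-0.003, -0.881, -0.472], [-0.0, -0.472, 0.881], [-1.0, 0.002, 0.001]]
wrist_force: [-0.3, 0.5, 0.1]
gripper_width: 0.648
```

```bash
python3 - <<'E'
from plan import *
t=viewer.capture("top");save(t,"t7.png",(125,130,285,260),5);viewer.capture("side")
s=r.sense();print(s["time_s"],s["tcp_pos"],s["gripper_width"],s["joints"].round(1))
x,y=frb(-.04,-.107)
plan([(x,y,.088,208)])
E
```

```text
13.9833 [ 0.57663189 -0.00435578  0.18604371] 0.6501456588884571 [ 15.6  20.  -11.   -0.  -59.1  12.3]
-> (np.float64(0.5787977554476101), np.float64(-0.0032917593169454057), 0.088, 208) rows 2.4
  x3 {"tx":0.1307,"ty":-0.0035,"tz":-0.0002,"ax":-0.0004,"ay":0.0003,"az":-0.0008}
```

View pics/t7.png

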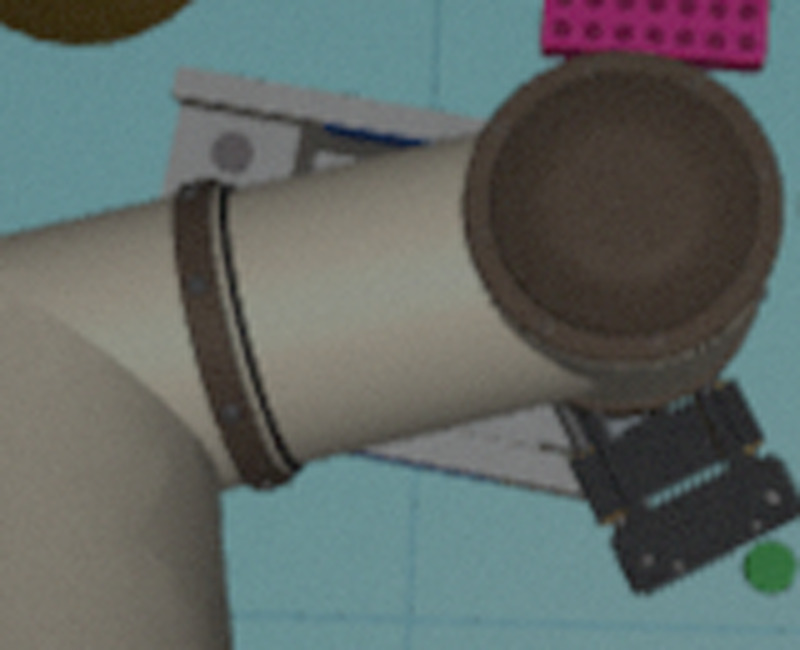

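play_rows(commands=[{"fingers": -0.3,"tx": 0.1307,"ty": -0.0035,"tz": 0,"ax": 0,"ay": 0,"az": 0},{"fingers": -0.3,"tx": 0.1307,"ty": -0.0035,"tz": 0,"ax": 0,"ay": 0,"az": 0},{"fingers": -0.3,"tx": 0.1307,"ty": -0.0035,"tz": 0,"ax": 0,"ay": 0,"az": 0},{"fingers": -0.3,"tx": 0.1307,"ty": -0.0035,"tz": 0,"ax": 0,"ay": 0,"az": 0},{"fingers": 1,"tx": 0.1307,"ty": -0.0035,"tz": 0,"ax": 0,"ay": 0,"az": 0}])

```text
time_s: 14.4
tcp_pos: [0.579, -0.003, 0.0878]
ee_rot: [[-0.003, -0.884, -0.468], [-0.001, -0.468, 0.884], [-1.0, 0.003, 0.001]]
wrist_force: [0.2, -0.7, 0.3]
gripper_width: 0.627
```

play_rows(commands=[{"fingers": 1,"tx": 0,"ty": 0,"tz": 0,"ax": 0,"ay": 0,"az": 0},{"fingers": 1,"tx": 0,"ty": 0,"tz": 0,"ax": 0,"ay": 0,"az": 0},{"fingers": 1,"tx": 0,"ty": 0,"tz": 0,"ax": 0,"ay": 0,"az": 0},{"fingers": 1,"tx": 0,"ty": 0,"tz": 0,"ax": 0,"ay": 0,"az": 0},{"fingers": 1,"tx": 0,"ty": 0,"tz": 0,"ax": 0,"ay": 0,"az": 0}])

```text
time_s: 14.82
tcp_pos: [0.5799, -0.003, 0.0897]
ee_rot: [[0.001, -0.883, -0.469], [0.0, -0.469, 0.883], [-1.0, -0.001, -0.0]]
wrist_force: [0.6, 0.5, 0.2]
gripper_width: 0.281
```

play_rows(commands=[{"fingers": 1,"tx": 0,"ty": 0,"tz": 0,"ax": 0,"ay": 0,"az": 0},{"fingers": 1,"tx": 0,"ty": 0,"tz": 0,"ax": 0,"ay": 0,"az": 0},{"fingers": 1,"tx": 0,"ty": 0,"tz": 0,"ax": 0,"ay": 0,"az": 0}])

```text
time_s: 15.07
tcp_pos: [0.5788, -0.0036, 0.0894]
ee_rot: [[-0.002, -0.883, -0.469], [-0.001, -0.469, 0.883], [-1.0, 0.002, 0.0]]
wrist_force: [-3.4, -1.3, 3.5]
gripper_width: 0.108
```

```bash
python3 st.py
```

```text
15.0667 [ 0.5788 -0.0036  0.0894] [-3.3762 -1.2682  3.4808] [-0.3678  0.8751 -0.0013] 0.10781668800713859 [ 15.7  26.3 -17.1   0.  -46.7  12.3]
-152.0514021434095
```

play_rows(commands=[{"fingers": 1,"tx": 0,"ty": 0.0015,"tz": 0,"ax": 0.035,"ay": 0,"az": 0},{"fingers": 1,"tx": 0,"ty": 0.0015,"tz": 0,"ax": 0.07,"ay": 0,"az": 0},{"fingers": 1,"tx": 0,"ty": 0.0015,"tz": 0,"ax": 0.105,"ay": 0,"az": 0},{"fingers": 1,"tx": 0,"ty": 0.0015,"tz": 0,"ax": 0.14,"ay": 0,"az": 0},{"fingers": 1,"tx": 0,"ty": 0.0015,"tz": 0,"ax": 0.174,"ay": 0,"az": 0}])

```text
time_s: 15.48
tcp_pos: [0.5786, -0.0036, 0.0894]
ee_rot: [[-0.0, -0.998, 0.064], [-0.0, 0.064, 0.998], [-1.0, 0.0, -0.0]]
wrist_force: [-1.6, -1.0, 1.5]
gripper_width: 0.112
```

play_rows(commands=[{"fingers": 1,"tx": 0,"ty": 0,"tz": 0,"ax": 0.035,"ay": 0,"az": 0},{"fingers": 1,"tx": 0,"ty": 0,"tz": 0,"ax": 0.07,"ay": 0,"az": 0},{"fingers": 1,"tx": 0,"ty": 0,"tz": 0,"ax": 0.105,"ay": 0,"az": 0},{"fingers": 1,"tx": 0,"ty": 0,"tz": 0,"ax": 0.14,"ay": 0,"az": 0},{"fingers": 1,"tx": 0,"ty": 0,"tz": 0,"ax": 0.174,"ay": 0,"az": 0}])

```text
time_s: 15.9
tcp_pos: [0.5784, -0.0036, 0.0894]
ee_rot: [[-0.001, -0.819, 0.573], [-0.0, 0.573, 0.819], [-1.0, 0.001, -0.001]]
wrist_force: [-2.2, 0.2, 2.0]
gripper_width: 0.112
```

```bash
python3 st.py
```

```text
15.9 [ 0.5784 -0.0036  0.0894] [-2.2339  0.1917  1.9739] [0.1094 0.6346 0.1255] 0.11242421665839988 [ 15.7  26.3 -17.2  -0.  -46.6 -50.6]
145.03317007947038
```

Small forces; continue to the stop.

play_rows(commands=[{"fingers": 1,"tx": 0,"ty": 0,"tz": 0,"ax": 0.035,"ay": 0,"az": 0},{"fingers": 1,"tx": 0,"ty": 0,"tz": 0,"ax": 0.07,"ay": 0,"az": 0},{"fingers": 1,"tx": 0,"ty": 0,"tz": 0,"ax": 0.105,"ay": 0,"az": 0},{"fingers": 1,"tx": 0,"ty": 0,"tz": 0,"ax": 0.14,"ay": 0,"az": 0},{"fingers": 1,"tx": 0,"ty": 0,"tz": 0,"ax": 0.174,"ay": 0,"az": 0}])

```text
time_s: 16.32
tcp_pos: [0.5783, -0.0034, 0.0894]
ee_rot: [[-0.001, -0.402, 0.916], [0.0, 0.916, 0.402], [-1.0, 0.001, -0.001]]
wrist_force: [-1.7, 0.8, 3.0]
gripper_width: 0.111
```

play_rows(commands=[{"fingers": 1,"tx": 0,"ty": 0,"tz": 0,"ax": 0.035,"ay": 0,"az": 0},{"fingers": 1,"tx": 0,"ty": 0,"tz": 0,"ax": 0.07,"ay": 0,"az": 0},{"fingers": 1,"tx": 0,"ty": 0,"tz": 0,"ax": 0.105,"ay": 0,"az": 0},{"fingers": 1,"tx": 0,"ty": 0,"tz": 0,"ax": 0.14,"ay": 0,"az": 0},{"fingers": 1,"tx": 0,"ty": 0,"tz": 0,"ax": 0.174,"ay": 0,"az": 0}])

```text
time_s: 16.73
tcp_pos: [0.5783, -0.0032, 0.0894]
ee_rot: [[-0.001, 0.132, 0.991], [0.0, 0.991, -0.132], [-1.0, 0.0, -0.001]]
wrist_force: [-2.3, 1.7, 2.0]
gripper_width: 0.108
```

```bash
python3 st.py
```

```text
16.7333 [ 0.5783 -0.0032  0.0894] [-2.3125  1.7236  1.9682] [0.4899 0.638  0.1008] 0.10764892008214658 [  15.7   26.3  -17.2   -0.   -46.6 -113.3]
82.39238597262327
```

play_rows(commands=[{"fingers": 1,"tx": 0,"ty": 0,"tz": 0,"ax": 0.012,"ay": 0,"az": 0},{"fingers": 1,"tx": 0,"ty": 0,"tz": 0,"ax": 0.022,"ay": 0,"az": 0},{"fingers": 1,"tx": 0,"ty": 0,"tz": 0,"ax": 0.022,"ay": 0,"az": 0}])

```text
time_s: 16.98
tcp_pos: [0.5784, -0.0032, 0.0894]
ee_rot: [[-0.001, 0.194, 0.981], [-0.0, 0.981, -0.194], [-1.0, -0.0, -0.001]]
wrist_force: [-2.7, 1.0, 2.6]
gripper_width: 0.115
```

```bash
python3 st.py
```

```text
16.9833 [ 0.5784 -0.0032  0.0894] [-2.7372  1.0319  2.6237] [0.4788 0.7524 0.607 ] 0.11544482612329188 [  15.7   26.3  -17.2   -0.   -46.6 -116.9]
78.8286942315491
```

play_rows(commands=[{"fingers": -0.3,"tx": 0,"ty": 0,"tz": 0,"ax": -0.015,"ay": 0,"az": 0},{"fingers": -0.3,"tx": 0,"ty": 0,"tz": 0,"ax": -0.02,"ay": 0,"az": 0},{"fingers": -0.3,"tx": 0,"ty": 0,"tz": 0,"ax": -0.02,"ay": 0,"az": 0},{"fingers": -0.3,"tx": 0,"ty": 0,"tz": 0,"ax": -0.02,"ay": 0,"az": 0},{"fingers": -0.3,"tx": 0,"ty": 0,"tz": 0,"ax": -0.02,"ay": 0,"az": 0}])

```text
time_s: 17.4
tcp_pos: [0.5789, -0.0036, 0.0892]
ee_rot: [[0.0, 0.134, 0.991], [0.0, 0.991, -0.134], [-1.0, 0.0, 0.0]]
wrist_force: [0.4, -0.4, 0.1]
gripper_width: 0.41
```

play_rows(commands=[{"fingers": -0.3,"tx": -0.15,"ty": 0,"tz": 0,"ax": 0,"ay": 0,"az": 0},{"fingers": -0.3,"tx": -0.15,"ty": 0,"tz": 0,"ax": 0,"ay": 0,"az": 0},{"fingers": -0.3,"tx": -0.15,"ty": 0,"tz": 0,"ax": 0,"ay": 0,"az": 0},{"fingers": -0.3,"tx": -0.15,"ty": 0,"tz": 0,"ax": 0,"ay": 0,"az": 0}])

```text
time_s: 17.73
tcp_pos: [0.5828, -0.0033, 0.2095]
ee_rot: [[0.015, 0.133, 0.991], [0.001, 0.991, -0.133], [-1.0, 0.003, 0.014]]
wrist_force: [0.4, -0.3, 0.8]
gripper_width: 0.632
```

```bash
python3 - <<'E'
from plan import *
s=r.sense();print(s["time_s"],s["tcp_pos"],s["wrist_force"],s["gripper_width"],s["joints"].round(1))
plan([(.519,-.220,.2,12)])
E
```

```text
17.7333 [ 0.58282285 -0.00329637  0.20954333] [ 0.37527938 -0.32813266  0.78380561] 0.6316132509191902 [  15.7   19.    -9.1    0.2  -61.1 -113.4]
-> (0.519, -0.22, 0.2, 12) rows 9.9
  x4 {"tx":0.0037,"ty":-0.0992,"tz":-0.0154,"ax":0.1303,"ay":0.0011,"az":-0.0012}
  x4 {"tx":0.0041,"ty":-0.0971,"tz":0.0254,"ax":0.1303,"ay":0.0011,"az":-0.0012}
  x4 {"tx":0.0043,"ty":-0.079,"tz":0.062,"ax":0.1303,"ay":0.0011,"az":-0.0012}
```

play_rows(commands=[{"fingers": -0.3,"tx": 0.0037,"ty": -0.0992,"tz": -0.0154,"ax": 0.1303,"ay": 0,"az": 0},{"fingers": -0.3,"tx": 0.0037,"ty": -0.0992,"tz": -0.0154,"ax": 0.1303,"ay": 0,"az": 0},{"fingers": -0.3,"tx": 0.0037,"ty": -0.0992,"tz": -0.0154,"ax": 0.1303,"ay": 0,"az": 0},{"fingers": -0.3,"tx": 0.0037,"ty": -0.0992,"tz": -0.0154,"ax": 0.1303,"ay": 0,"az": 0}])

```text
time_s: 18.07
tcp_pos: [0.5566, -0.0774, 0.1988]
ee_rot: [[-0.0, 0.524, 0.852], [0.0, 0.852, -0.524], [-1.0, 0.0, -0.0]]
wrist_force: [0.8, 1.0, 0.4]
gripper_width: 0.648
```

play_rows(commands=[{"fingers": -0.3,"tx": 0.0041,"ty": -0.0971,"tz": 0.0254,"ax": 0.1303,"ay": 0,"az": 0},{"fingers": -0.3,"tx": 0.0041,"ty": -0.0971,"tz": 0.0254,"ax": 0.1303,"ay": 0,"az": 0},{"fingers": -0.3,"tx": 0.0041,"ty": -0.0971,"tz": 0.0254,"ax": 0.1303,"ay": 0,"az": 0},{"fingers": -0.3,"tx": 0.0041,"ty": -0.0971,"tz": 0.0254,"ax": 0.1303,"ay": 0,"az": 0}])

```text
time_s: 18.4
tcp_pos: [0.5352, -0.1496, 0.1955]
ee_rot: [[-0.001, 0.82, 0.573], [0.0, 0.573, -0.82], [-1.0, -0.0, -0.0]]
wrist_force: [1.0, 0.5, 0.7]
gripper_width: 0.646
```

play_rows(commands=[{"fingers": -0.3,"tx": 0.0043,"ty": -0.079,"tz": 0.062,"ax": 0.1303,"ay": 0,"az": 0},{"fingers": -0.3,"tx": 0.0043,"ty": -0.079,"tz": 0.062,"ax": 0.1303,"ay": 0,"az": 0},{"fingers": -0.3,"tx": 0.0043,"ty": -0.079,"tz": 0.062,"ax": 0.1303,"ay": 0,"az": 0},{"fingers": -0.3,"tx": 0.0043,"ty": -0.079,"tz": 0.062,"ax": 0.1303,"ay": 0,"az": 0},{"fingers": -0.3,"tx": 0.0043,"ty": -0.079,"tz": 0.062,"ax": 0.1303,"ay": 0,"az": 0}])

```text
time_s: 18.82
tcp_pos: [0.5143, -0.2209, 0.1923]
ee_rot: [[-0.0, 0.979, 0.205], [0.0, 0.205, -0.979], [-1.0, -0.0, -0.0]]
wrist_force: [-0.4, -0.4, 0.5]
gripper_width: 0.651
```

```bash
python3 - <<'E'
from plan import *
np.set_printoptions(precision=4,suppress=True)
t=viewer.capture("top");p=viewer.capture("side")
a=t["image"][130:260,125:285];b=p["image"][110:230,160:310]
im=np.zeros((390,900,3),np.uint8);im[:,:480]=cv2.resize(a,(480,390),interpolation=2);im[:336,480:900]=cv2.resize(b,(420,336),interpolation=2)
cv2.imwrite("pics/c8.png",im[:,:800,::-1])
for q,n in((t,"top"),(p,"side")):
    for c,ar,pts in blobs(q,(7,130,90),(20,255,255)):
        if ar<200 and 150<c[0]<260 and 120<c[1]<215:
            c,v,w=axis(pts);A=ray(q,c-5*v,.09)[:2];B=ray(q,c+5*v,.09)[:2]
            print(n,c,tob(ray(q,c,.094)),"ang",np.degrees(np.arctan2(*(B-A)[::-1])))
    print([ (c.round(),ray(q,c,.028)[:2].round(3).tolist()) for c,ar,_ in blobs(q,(174,130,80),(6,255,255)) if ar<120 and c[1]>110])
s=r.sense();print(s["time_s"],s["tcp_pos"],s["gripper_width"],s["joints"].round(1))
plan([(.519,-.22,.087,12)])
E
```

```text
top [161.2273 192.3333] [-0.0426  0.1077] ang 171.80692406843033
[(array([290., 170.]), [0.69, -0.118]), (array([108., 218.]), [0.544, 0.358]), (array([326., 255.]), [0.464, -0.215])]
[(array([276., 226.]), [0.691, -0.121]), (array([231., 254.]), [0.558, -0.184]), (array([245., 269.]), [0.581, -0.235]), (array([196., 271.]), [0.467, -0.212]), (array([219., 271.]), [0.52, -0.225]), (array([205., 287.]), [0.481, -0.26])]
18.9167 [ 0.5147 -0.2202  0.1925] 0.6491419086797047 [  -6.6   18.1  -13.    -0.   -58.9 -161.4]
-> (0.519, -0.22, 0.087, 12) rows 2.5
  x3 {"tx":0.1407,"ty":0.0057,"tz":0.0009,"ax":0.0001,"ay":-0,"az":0}
```

View pics/c8.png

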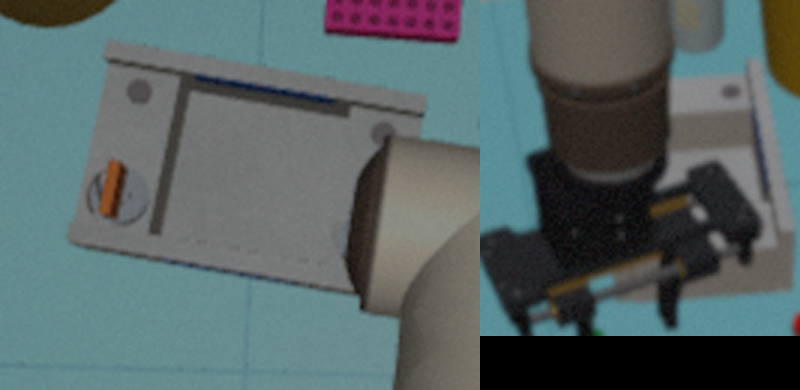

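play_rows(commands=[{"fingers": -0.3,"tx": 0.1407,"ty": 0.0057,"tz": 0.001,"ax": 0,"ay": 0,"az": 0},{"fingers": -0.3,"tx": 0.1407,"ty": 0.0057,"tz": 0.001,"ax": 0,"ay": 0,"az": 0},{"fingers": -0.3,"tx": 0.1407,"ty": 0.0057,"tz": 0.001,"ax": 0,"ay": 0,"az": 0},{"fingers": -0.3,"tx": 0.1407,"ty": 0.0057,"tz": 0.001,"ax": 0,"ay": 0,"az": 0},{"fingers": 1,"tx": 0.1407,"ty": 0.0057,"tz": 0.001,"ax": 0,"ay": 0,"az": 0}])

```text
time_s: 19.33
tcp_pos: [0.519, -0.2197, 0.0866]
ee_rot: [[-0.002, 0.978, 0.209], [-0.0, 0.209, -0.978], [-1.0, -0.002, -0.0]]
wrist_force: [-0.6, -0.2, 0.2]
gripper_width: 0.625
```

play_rows(commands=[{"fingers": 1,"tx": 0,"ty": 0,"tz": 0,"ax": 0,"ay": 0,"az": 0},{"fingers": 1,"tx": 0,"ty": 0,"tz": 0,"ax": 0,"ay": 0,"az": 0},{"fingers": 1,"tx": 0,"ty": 0,"tz": 0,"ax": 0,"ay": 0,"az": 0},{"fingers": 1,"tx": 0,"ty": 0,"tz": 0,"ax": 0,"ay": 0,"az": 0},{"fingers": 1,"tx": 0,"ty": 0,"tz": 0,"ax": 0,"ay": 0,"az": 0}])

```text
time_s: 19.75
tcp_pos: [0.5195, -0.2201, 0.0883]
ee_rot: [[0.002, 0.978, 0.207], [-0.0, 0.207, -0.978], [-1.0, 0.002, 0.001]]
wrist_force: [-0.8, 1.0, 0.0]
gripper_width: 0.282
```

play_rows(commands=[{"fingers": 1,"tx": 0,"ty": 0,"tz": 0,"ax": 0,"ay": 0,"az": 0},{"fingers": 1,"tx": 0,"ty": 0,"tz": 0,"ax": 0,"ay": 0,"az": 0},{"fingers": 1,"tx": 0,"ty": 0,"tz": 0,"ax": 0,"ay": 0,"az": 0},{"fingers": 1,"tx": 0,"ty": 0,"tz": 0,"ax": 0,"ay": 0,"az": 0}])

```text
time_s: 20.08
tcp_pos: [0.5199, -0.2201, 0.0877]
ee_rot: [[0.002, 0.978, 0.208], [-0.001, 0.208, -0.978], [-1.0, 0.002, 0.001]]
wrist_force: [0.9, 0.1, 1.9]
gripper_width: 0.138
```

```bash
python3 st.py
```

```text
20.0833 [ 0.5199 -0.2201  0.0877] [0.9448 0.1016 1.9251] [ 0.0729 -0.3389  0.1009] 0.13793207598395238 [  -6.5   25.2  -19.4    0.   -45.2 -161.5]
12.011500132378389
```

play_rows(commands=[{"fingers": 1,"tx": -0.007,"ty": 0,"tz": 0,"ax": 0,"ay": 0,"az": 0},{"fingers": 1,"tx": -0.02,"ty": 0,"tz": 0,"ax": 0,"ay": 0,"az": 0},{"fingers": 1,"tx": -0.04,"ty": 0,"tz": 0,"ax": 0,"ay": 0,"az": 0},{"fingers": 1,"tx": -0.065,"ty": 0,"tz": 0,"ax": 0,"ay": 0,"az": 0},{"fingers": 1,"tx": -0.09,"ty": 0,"tz": 0,"ax": 0,"ay": 0,"az": 0}])

```text
time_s: 20.5
tcp_pos: [0.5176, -0.2198, 0.1547]
ee_rot: [[-0.004, 0.978, 0.207], [0.001, 0.207, -0.978], [-1.0, -0.003, -0.002]]
wrist_force: [0.4, -0.4, -3.9]
gripper_width: 0.136
```

play_rows(commands=[{"fingers": 1,"tx": -0.025,"ty": 0,"tz": 0,"ax": 0,"ay": 0,"az": 0},{"fingers": 1,"tx": -0.05,"ty": 0,"tz": 0,"ax": 0,"ay": 0,"az": 0},{"fingers": 1,"tx": -0.075,"ty": 0,"tz": 0,"ax": 0,"ay": 0,"az": 0},{"fingers": 1,"tx": -0.095,"ty": 0,"tz": 0,"ax": 0,"ay": 0,"az": 0},{"fingers": 1,"tx": -0.105,"ty": 0,"tz": 0,"ax": 0,"ay": 0,"az": 0}])

```text
time_s: 20.92
tcp_pos: [0.5189, -0.2201, 0.2355]
ee_rot: [[0.002, 0.978, 0.207], [-0.0, 0.207, -0.978], [-1.0, 0.002, 0.001]]
wrist_force: [1.6, 0.7, -4.6]
gripper_width: 0.132
```

```bash
python3 - <<'E'
exec(open("st.py").read())
p=viewer.capture("side");save(p,"s9.png",(130,130,370,310),3)
x,y=frb(-.07,0);print(x,y)
plan([(x,y,.26,172)])
E
```

```text
20.9167 [ 0.5189 -0.2201  0.2355] [ 1.6011  0.6507 -4.6407] [-0.0992 -0.1269 -0.0033] 0.13176195183724795 [  -6.5   16.3   -8.9    0.   -64.7 -161.5]
11.943795865879528
0.5639812351880901 0.10684211706720459
-> (np.float64(0.5639812351880901), np.float64(0.10684211706720459), 0.26, 172) rows 22.5
  x5 {"tx":-0.0064,"ty":0.0297,"tz":-0.0829,"ax":-0.1778,"ay":0.0003,"az":0.0001}
  x5 {"tx":-0.0063,"ty":0.0691,"tz":-0.0545,"ax":-0.1778,"ay":0.0003,"az":0.0001}
  x5 {"tx":-0.0063,"ty":0.0875,"tz":-0.0096,"ax":-0.1778,"ay":0.0003,"az":0.0001}
  x5 {"tx":-0.0063,"ty":0.0793,"tz":0.0383,"ax":-0.1778,"ay":0.0003,"az":0.0001}
  x5 {"tx":-0.0063,"ty":0.047,"tz":0.0745,"ax":-0.1778,"ay":0.0003,"az":0.0001}
```

View pics/s9.png

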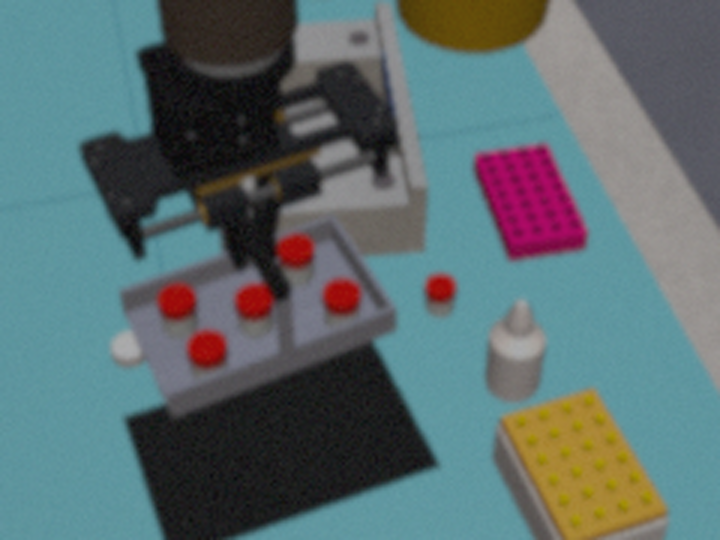

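```bash
cat >> plan.py <<'E'
def inc(T,R1,p,R,k):
    """k calls of 5 even rows from p,R to T,R1; smoothly"""
    rv=Ro.from_matrix(R.T@R1).as_rotvec();d=np.array(T)-p
    for i in range(k):
        Ri=R@Ro.from_rotvec(rv*i/k).as_matrix()
        a=Ri.T@d/k/.75;b=rv/k/np.pi
        print(i,a.round(4),b.round(4))
E
python3 - <<'E'
from plan import *
s=r.sense()
x,y=frb(-.125,0);print(x,y)
inc([x,y,.235],down(172),s["tcp_pos"],s["ee_rot"],5)
E
```

```text
0.5095164914073037 0.11449663762000818
0 [ 0.0002  0.0159 -0.0879] [-1.778e-01  3.000e-04  1.000e-04]
1 [ 0.0003  0.0601 -0.0661] [-1.778e-01  3.000e-04  1.000e-04]
2 [ 0.0004  0.086  -0.0242] [-1.778e-01  3.000e-04  1.000e-04]
3 [0.0004 0.0857 0.0251] [-1.778e-01  3.000e-04  1.000e-04]
4 [0.0004 0.0594 0.0667] [-1.778e-01  3.000e-04  1.000e-04]
```

play_rows(commands=[{"fingers": 1,"tx": 0,"ty": 0.002,"tz": -0.009,"ax": -0.018,"ay": 0,"az": 0},{"fingers": 1,"tx": 0,"ty": 0.0045,"tz": -0.025,"ax": -0.05,"ay": 0,"az": 0},{"fingers": 1,"tx": 0,"ty": 0.008,"tz": -0.044,"ax": -0.09,"ay": 0,"az": 0},{"fingers": 1,"tx": 0,"ty": 0.012,"tz": -0.066,"ax": -0.133,"ay": 0,"az": 0},{"fingers": 1,"tx": 0,"ty": 0.0159,"tz": -0.0879,"ax": -0.1722,"ay": 0,"az": 0}])

```text
time_s: 21.38
tcp_pos: [0.5157, -0.1524, 0.2318]
ee_rot: [[-0.004, 0.735, 0.679], [0.001, 0.679, -0.735], [-1.0, -0.002, -0.003]]
wrist_force: [0.2, 0.3, -4.2]
gripper_width: 0.137
```

play_rows(commands=[{"fingers": 1,"tx": 0,"ty": 0.012,"tz": -0.0132,"ax": -0.0356,"ay": 0,"az": 0},{"fingers": 1,"tx": 0,"ty": 0.024,"tz": -0.0264,"ax": -0.0712,"ay": 0,"az": 0},{"fingers": 1,"tx": 0,"ty": 0.036,"tz": -0.0397,"ax": -0.1067,"ay": 0,"az": 0},{"fingers": 1,"tx": 0,"ty": 0.048,"tz": -0.0529,"ax": -0.1423,"ay": 0,"az": 0},{"fingers": 1,"tx": 0,"ty": 0.0601,"tz": -0.0661,"ax": -0.1778,"ay": 0,"az": 0}])

```text
time_s: 21.8
tcp_pos: [0.5155, -0.0854, 0.2319]
ee_rot: [[-0.004, 0.263, 0.965], [0.0, 0.965, -0.263], [-1.0, -0.001, -0.004]]
wrist_force: [0.2, -0.3, -4.1]
gripper_width: 0.133
```

play_rows(commands=[{"fingers": 1,"tx": 0,"ty": 0.0172,"tz": -0.0048,"ax": -0.0356,"ay": 0,"az": 0},{"fingers": 1,"tx": 0,"ty": 0.0344,"tz": -0.0097,"ax": -0.0712,"ay": 0,"az": 0},{"fingers": 1,"tx": 0,"ty": 0.0516,"tz": -0.0145,"ax": -0.1067,"ay": 0,"az": 0},{"fingers": 1,"tx": 0,"ty": 0.0688,"tz": -0.0194,"ax": -0.1423,"ay": 0,"az": 0},{"fingers": 1,"tx": 0,"ty": 0.086,"tz": -0.0242,"ax": -0.1778,"ay": 0,"az": 0}])

```text
time_s: 22.22
tcp_pos: [0.5154, -0.0186, 0.232]
ee_rot: [[-0.004, -0.288, 0.958], [-0.0, 0.958, 0.288], [-1.0, 0.001, -0.004]]
wrist_force: [0.6, -0.0, -4.8]
gripper_width: 0.136
```

```bash
python3 - <<'E'
exec(open("st.py").read())
x,y=frb(-.125,0)
inc([x,y,.235],down(172),s["tcp_pos"],s["ee_rot"],2)
E
```

```text
22.2167 [ 0.5154 -0.0186  0.232 ] [ 0.5547 -0.0143 -4.8236] [-0.0063 -0.0226 -0.0525] 0.13603233693457079 [ 16.   11.9 -15.4  -0.1 -62.9 -89.2]
106.738413731375
0 [-0.002   0.0861  0.0218] [-0.1813 -0.0004 -0.0004]
1 [-0.0021  0.0607  0.0648] [-0.1813 -0.0004 -0.0004]
```

play_rows(commands=[{"fingers": 1,"tx": 0,"ty": 0.0172,"tz": 0.0044,"ax": -0.0362,"ay": 0,"az": 0},{"fingers": 1,"tx": 0,"ty": 0.0344,"tz": 0.0087,"ax": -0.0725,"ay": 0,"az": 0},{"fingers": 1,"tx": 0,"ty": 0.0517,"tz": 0.0131,"ax": -0.1088,"ay": 0,"az": 0},{"fingers": 1,"tx": 0,"ty": 0.0689,"tz": 0.0174,"ax": -0.145,"ay": 0,"az": 0},{"fingers": 1,"tx": 0,"ty": 0.0861,"tz": 0.0218,"ax": -0.1813,"ay": 0,"az": 0}])

```text
time_s: 22.63
tcp_pos: [0.5128, 0.0478, 0.232]
ee_rot: [[-0.003, -0.759, 0.651], [-0.001, 0.651, 0.759], [-1.0, 0.002, -0.003]]
wrist_force: [0.3, -0.7, -4.7]
gripper_width: 0.135
```

play_rows(commands=[{"fingers": 1,"tx": 0,"ty": 0.0135,"tz": 0.0144,"ax": -0.0362,"ay": 0,"az": 0},{"fingers": 1,"tx": 0,"ty": 0.027,"tz": 0.0288,"ax": -0.0725,"ay": 0,"az": 0},{"fingers": 1,"tx": 0,"ty": 0.04,"tz": 0.0425,"ax": -0.1088,"ay": 0,"az": 0},{"fingers": 1,"tx": 0,"ty": 0.053,"tz": 0.0565,"ax": -0.145,"ay": 0,"az": 0},{"fingers": 1,"tx": 0,"ty": 0.0607,"tz": 0.0648,"ax": -0.1813,"ay": 0,"az": 0}])

```text
time_s: 23.05
tcp_pos: [0.5104, 0.1149, 0.232]
ee_rot: [[-0.003, -0.99, 0.138], [-0.001, 0.138, 0.99], [-1.0, 0.003, -0.001]]
wrist_force: [0.0, -1.1, -3.4]
gripper_width: 0.135
```

```bash
python3 - <<'E'
exec(open("st.py").read())
p=viewer.capture("top");q=viewer.capture("side")
for n,im in(("t",p),("s",q)): print(n,[(c.round(),ray(im,c,.18)[:2].round(3).tolist(),ar) for c,ar,_ in blobs(im,(174,130,80),(6,255,255)) if ar<160 and c[1]>110])
s=r.sense();P,R=s["tcp_pos"],s["ee_rot"]
lipx=-.04;lz=.105
def pose(a):
    a_=np.radians(a);h=-.085*np.cos(a_)+.0835*np.sin(a_);v=.085*np.sin(a_)+.0835*np.cos(a_)
    x,y=frb(lipx+h,0);return np.array([x,y,lz+v]),down(172)@Ro.from_rotvec([0,0,a_]).as_matrix()
for a in(0,12,22,30,38,46,54):
    T,D=pose(a);print(a,T.round(4),D[:,0].round(2),(R.T@(T-P)/.75).round(4),(Ro.from_matrix(R.T@D).as_rotvec()/np.pi).round(4));P,R=T,D
E
```

```text
23.05 [0.5104 0.1149 0.232 ] [ 0.0378 -1.115  -3.3876] [-0.1619 -0.0189 -0.0117] 0.13517861111949322 [ 30.4  12.7 -14.5  -0.1 -63.1 -38.3]
172.06313736286253
t [(array([290., 170.]), [0.656, -0.099], np.int32(71)), (array([207., 209.]), [0.558, 0.085], np.int32(40)), (array([201., 254.]), [0.461, 0.094], np.int32(78)), (array([174., 255.]), [0.457, 0.152], np.int32(97))]
s [(array([206., 129.]), [0.563, 0.136], np.int32(54)), (array([169., 132.]), [0.462, 0.147], np.int32(56)), (array([192., 135.]), [0.52, 0.118], np.int32(37)), (array([208., 139.]), [0.56, 0.087], np.int32(63)), (array([173., 144.]), [0.465, 0.093], np.int32(63)), (array([276., 226.]), [0.647, -0.249], np.int32(65))]
0 [0.5095 0.1145 0.1885] [ 0.  0. -1.] [ 0.0582  0.0013 -0.0005] [-0.0012 -0.0004 -0.0008]
12 [0.5285 0.1118 0.2043] [-0.21  0.03 -0.98] [-0.0211 -0.0256 -0.    ] [-0.      0.      0.0667]
22 [0.5466 0.1093 0.2143] [-0.37  0.05 -0.93] [-0.018  -0.0211 -0.    ] [ 0.     -0.      0.0556]
30 [0.5621 0.1071 0.2198] [-0.5   0.07 -0.87] [-0.0147 -0.0166 -0.    ] [-0.      0.      0.0444]
38 [0.5783 0.1048 0.2231] [-0.61  0.09 -0.79] [-0.0147 -0.0166 -0.    ] [0.     0.     0.0444]
46 [0.5947 0.1025 0.2241] [-0.71  0.1  -0.69] [-0.0147 -0.0166  0.    ] [-0.     -0.      0.0444]
54 [0.6111 0.1002 0.2228] [-0.8   0.11 -0.59] [-0.0147 -0.0166 -0.    ] [0.     0.     0.0444]
```

play_rows(commands=[{"fingers": 1,"tx": 0.01,"ty": 0,"tz": 0,"ax": 0,"ay": 0,"az": 0},{"fingers": 1,"tx": 0.025,"ty": 0,"tz": 0,"ax": 0,"ay": 0,"az": 0},{"fingers": 1,"tx": 0.04,"ty": 0.001,"tz": 0,"ax": 0,"ay": 0,"az": 0},{"fingers": 1,"tx": 0.052,"ty": 0.001,"tz": 0,"ax": 0,"ay": 0,"az": 0},{"fingers": 1,"tx": 0.058,"ty": 0.001,"tz": 0,"ax": 0,"ay": 0,"az": 0}])

```text
time_s: 23.57
tcp_pos: [0.5095, 0.113, 0.1878]
ee_rot: [[-0.004, -0.989, 0.147], [-0.002, 0.147, 0.989], [-1.0, 0.004, -0.002]]
wrist_force: [-0.4, 0.5, -5.5]
gripper_width: 0.135
```

play_rows(commands=[{"fingers": 1,"tx": -0.0025,"ty": -0.003,"tz": 0,"ax": 0,"ay": 0,"az": 0.0083},{"fingers": 1,"tx": -0.0065,"ty": -0.008,"tz": 0,"ax": 0,"ay": 0,"az": 0.021},{"fingers": 1,"tx": -0.0115,"ty": -0.014,"tz": 0,"ax": 0,"ay": 0,"az": 0.0366},{"fingers": 1,"tx": -0.0165,"ty": -0.02,"tz": 0,"ax": 0,"ay": 0,"az": 0.052},{"fingers": 1,"tx": -0.0211,"ty": -0.0256,"tz": 0,"ax": 0,"ay": 0,"az": 0.0667}])

```text
time_s: 23.98
tcp_pos: [0.5305, 0.1111, 0.206]
ee_rot: [[-0.207, -0.968, 0.145], [0.031, 0.142, 0.989], [-0.978, 0.209, 0.0]]
wrist_force: [0.7, 0.7, -5.9]
gripper_width: 0.134
```

play_rows(commands=[{"fingers": 1,"tx": -0.0036,"ty": -0.0042,"tz": 0,"ax": 0,"ay": 0,"az": 0.0111},{"fingers": 1,"tx": -0.0072,"ty": -0.0084,"tz": 0,"ax": 0,"ay": 0,"az": 0.0222},{"fingers": 1,"tx": -0.0108,"ty": -0.0127,"tz": 0,"ax": 0,"ay": 0,"az": 0.0333},{"fingers": 1,"tx": -0.0144,"ty": -0.0169,"tz": 0,"ax": 0,"ay": 0,"az": 0.0445},{"fingers": 1,"tx": -0.018,"ty": -0.0211,"tz": 0,"ax": 0,"ay": 0,"az": 0.0556}])

```text
time_s: 24.4
tcp_pos: [0.5488, 0.1084, 0.2155]
ee_rot: [[-0.371, -0.917, 0.146], [0.055, 0.135, 0.989], [-0.927, 0.375, -0.0]]
wrist_force: [0.4, 0.5, -4.2]
gripper_width: 0.135
```

```bash
python3 st.py
```

```text
24.4 [0.5488 0.1084 0.2155] [ 0.4324  0.4759 -4.2256] [-0.1708 -1.2832  0.0082] 0.13541577805014834 [ 21.8  27.4   6.3 -10.9 -88.2 -28. ]
171.61561165787853
```

Tracks well; tip on slowly.

play_rows(commands=[{"fingers": 1,"tx": -0.0029,"ty": -0.0033,"tz": 0,"ax": 0,"ay": 0,"az": 0.0089},{"fingers": 1,"tx": -0.0059,"ty": -0.0066,"tz": 0,"ax": 0,"ay": 0,"az": 0.0178},{"fingers": 1,"tx": -0.0088,"ty": -0.01,"tz": 0,"ax": 0,"ay": 0,"az": 0.0266},{"fingers": 1,"tx": -0.0118,"ty": -0.0133,"tz": 0,"ax": 0,"ay": 0,"az": 0.0355},{"fingers": 1,"tx": -0.0147,"ty": -0.0166,"tz": 0,"ax": 0,"ay": 0,"az": 0.0444}])

```text
time_s: 24.82
tcp_pos: [0.5645, 0.1061, 0.2208]
ee_rot: [[-0.494, -0.857, 0.146], [0.073, 0.127, 0.989], [-0.866, 0.499, -0.0]]
wrist_force: [0.3, 0.5, -4.1]
gripper_width: 0.134
```

play_rows(commands=[{"fingers": 1,"tx": -0.0029,"ty": -0.0033,"tz": 0,"ax": 0,"ay": 0,"az": 0.0089},{"fingers": 1,"tx": -0.0059,"ty": -0.0066,"tz": 0,"ax": 0,"ay": 0,"az": 0.0178},{"fingers": 1,"tx": -0.0088,"ty": -0.01,"tz": 0,"ax": 0,"ay": 0,"az": 0.0266},{"fingers": 1,"tx": -0.0118,"ty": -0.0133,"tz": 0,"ax": 0,"ay": 0,"az": 0.0355},{"fingers": 1,"tx": -0.0147,"ty": -0.0166,"tz": 0,"ax": 0,"ay": 0,"az": 0.0444}])

```text
time_s: 25.23
tcp_pos: [0.5807, 0.1038, 0.2239]
ee_rot: [[-0.608, -0.781, 0.146], [0.09, 0.116, 0.989], [-0.789, 0.614, -0.0]]
wrist_force: [-0.2, -0.9, -3.2]
gripper_width: 0.135
```

play_rows(commands=[{"fingers": 1,"tx": -0.0029,"ty": -0.0033,"tz": 0,"ax": 0,"ay": 0,"az": 0.0089},{"fingers": 1,"tx": -0.0059,"ty": -0.0066,"tz": 0,"ax": 0,"ay": 0,"az": 0.0178},{"fingers": 1,"tx": -0.0088,"ty": -0.01,"tz": 0,"ax": 0,"ay": 0,"az": 0.0266},{"fingers": 1,"tx": -0.0118,"ty": -0.0133,"tz": 0,"ax": 0,"ay": 0,"az": 0.0355},{"fingers": 1,"tx": -0.0147,"ty": -0.0166,"tz": 0,"ax": 0,"ay": 0,"az": 0.0444}])

```text
time_s: 25.65
tcp_pos: [0.5971, 0.1014, 0.2249]
ee_rot: [[-0.71, -0.689, 0.146], [0.104, 0.102, 0.989], [-0.696, 0.718, -0.001]]
wrist_force: [0.1, -0.7, -2.3]
gripper_width: 0.132
```

```bash
python3 - <<'E'
exec(open("st.py").read())
p=viewer.capture("top");q=viewer.capture("side")
for n,im in(("t",p),("s",q)): print(n,[(c.round(),tob(ray(im,c,.035)).round(3).tolist(),ar) for c,ar,_ in blobs(im,(174,130,80),(6,255,255)) if ar<160 and c[1]>110])
save(q,"s10.png",(130,70,310,220),4)
E
```

```text
25.65 [0.5971 0.1014 0.2249] [ 0.1409 -0.7112 -2.3173] [-0.3431 -2.187  -0.0287] 0.13217640927781632 [  15.9   43.7   31.2  -19.7 -119.2  -27.4]
171.56209684577587
t [(array([290., 170.]), [0.084, -0.204], np.int32(70)), (array([215., 187.]), [0.002, -0.014], np.int32(39)), (array([  2., 315.]), [-0.406, 0.446], np.int32(126))]
s [(array([237., 153.]), [0.012, 0.095], np.int32(32)), (array([241., 168.]), [0.016, 0.024], np.int32(34)), (array([238., 179.]), [0.002, -0.024], np.int32(14)), (array([276., 226.]), [0.087, -0.214], np.int32(63))]
```

View pics/s10.png

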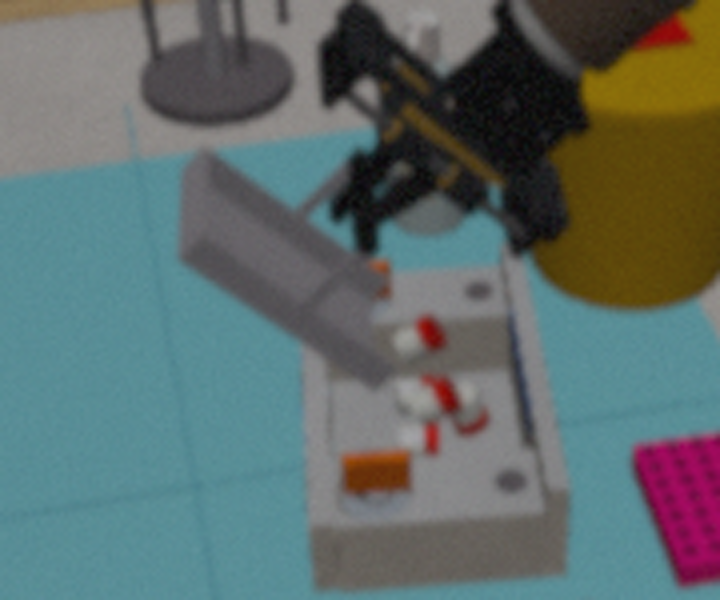

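play_rows(commands=[{"fingers": 1,"tx": -0.0029,"ty": -0.0033,"tz": 0,"ax": 0,"ay": 0,"az": 0.0089},{"fingers": 1,"tx": -0.0059,"ty": -0.0066,"tz": 0,"ax": 0,"ay": 0,"az": 0.0178},{"fingers": 1,"tx": -0.0088,"ty": -0.01,"tz": 0,"ax": 0,"ay": 0,"az": 0.0266},{"fingers": 1,"tx": -0.0118,"ty": -0.0133,"tz": 0,"ax": 0,"ay": 0,"az": 0.0355},{"fingers": 1,"tx": -0.0147,"ty": -0.0166,"tz": 0,"ax": 0,"ay": 0,"az": 0.0444}])

```text
time_s: 26.17
tcp_pos: [0.6129, 0.0993, 0.2244]
ee_rot: [[-0.799, -0.584, 0.145], [0.117, 0.086, 0.989], [-0.59, 0.808, -0.0]]
wrist_force: [-0.0, -0.2, -2.9]
gripper_width: 0.131
```

play_rows(commands=[{"fingers": 1,"tx": 0,"ty": 0,"tz": 0,"ax": 0,"ay": 0,"az": 0},{"fingers": 1,"tx": 0,"ty": 0,"tz": 0,"ax": 0,"ay": 0,"az": 0},{"fingers": 1,"tx": 0,"ty": 0,"tz": 0,"ax": 0,"ay": 0,"az": 0},{"fingers": 1,"tx": 0,"ty": 0,"tz": 0,"ax": 0,"ay": 0,"az": 0},{"fingers": 1,"tx": 0,"ty": 0,"tz": 0,"ax": 0,"ay": 0,"az": 0}])

```text
time_s: 26.58
tcp_pos: [0.6122, 0.0995, 0.225]
ee_rot: [[-0.799, -0.583, 0.144], [0.116, 0.085, 0.99], [-0.59, 0.808, 0.0]]
wrist_force: [-0.3, -0.8, -2.8]
gripper_width: 0.137
```

```bash
python3 - <<'E'
exec(open("st.py").read())
f=[]
for i in range(3):
    q=viewer.capture("side");f.append(r.sense()["wrist_force"][2])
print("fz",f)
print([(c.round(),tob(ray(q,c,.03)).round(3).tolist(),ar) for c,ar,_ in blobs(q,(174,130,80),(6,255,255),6) if ar<160 and c[1]>110])
print([(d["score"],np.round(d["uv"])) for d in spotter.find_in("pot0_c",q)])
s=r.sense();P,R=s["tcp_pos"],s["ee_rot"]
for g in((.595,.104,.255,172,25),(.53,.112,.25,172,0)):
    T=np.array(g[:3]);D=down(g[3])@Ro.from_rotvec([0,0,np.radians(g[4])]).as_matrix()
    print((R.T@(T-P)/.75).round(4),(Ro.from_matrix(R.T@D).as_rotvec()/np.pi).round(4));P,R=T,D
inc([.525,-.224,.235],down(10),P,R,5)
E
```

```text
26.5833 [0.6122 0.0995 0.225 ] [-0.2898 -0.8114 -2.841 ] [-0.3461 -2.4182 -0.0085] 0.13703512096043657 [  14.5   49.1   39.3  -23.8 -129.3  -29.5]
171.7569202999116
fz [np.float64(-3.1125357291073352), np.float64(-3.00146268240096), np.float64(-2.7175762731629525)]
[(array([237., 166.]), [0.006, 0.038], np.int32(18)), (array([254., 165.]), [0.057, 0.038], np.int32(44)), (array([238., 180.]), [0.003, -0.021], np.int32(12)), (array([276., 226.]), [0.088, -0.21], np.int32(65))]
[(0.54, array([231., 168.]))]
[-0.0048  0.0466  0.0027] [-0.0011  0.001  -0.1608]
[ 0.0429  0.0763 -0.0015] [ 0.      0.     -0.1389]
0 [ 0.004  -0.0111 -0.0889] [0.18 0.   0.  ]
1 [ 0.004  -0.0571 -0.0691] [0.18 0.   0.  ]
2 [ 0.004  -0.0852 -0.0278] [0.18 0.   0.  ]
3 [ 0.004  -0.0868  0.0222] [0.18 0.   0.  ]
4 [ 0.004  -0.0614  0.0653] [0.18 0.   0.  ]
```

play_rows(commands=[{"fingers": 1,"tx": -0.001,"ty": 0.01,"tz": 0.0005,"ax": 0,"ay": 0,"az": -0.032},{"fingers": 1,"tx": -0.002,"ty": 0.02,"tz": 0.001,"ax": 0,"ay": 0,"az": -0.064},{"fingers": 1,"tx": -0.003,"ty": 0.03,"tz": 0.0015,"ax": 0,"ay": 0,"az": -0.096},{"fingers": 1,"tx": -0.004,"ty": 0.04,"tz": 0.002,"ax": 0,"ay": 0,"az": -0.128},{"fingers": 1,"tx": -0.005,"ty": 0.0466,"tz": 0.0027,"ax": 0,"ay": 0,"az": -0.161}])

```text
time_s: 27.2
tcp_pos: [0.5952, 0.1038, 0.2559]
ee_rot: [[-0.413, -0.899, 0.144], [0.06, 0.13, 0.99], [-0.909, 0.417, 0.0]]
wrist_force: [-0.3, 0.8, -1.9]
gripper_width: 0.131
```

play_rows(commands=[{"fingers": 1,"tx": 0.009,"ty": 0.015,"tz": 0,"ax": 0,"ay": 0,"az": -0.028},{"fingers": 1,"tx": 0.017,"ty": 0.03,"tz": 0,"ax": 0,"ay": 0,"az": -0.056},{"fingers": 1,"tx": 0.026,"ty": 0.045,"tz": -0.001,"ax": 0,"ay": 0,"az": -0.083},{"fingers": 1,"tx": 0.034,"ty": 0.061,"tz": -0.001,"ax": 0,"ay": 0,"az": -0.111},{"fingers": 1,"tx": 0.043,"ty": 0.0763,"tz": -0.0015,"ax": 0,"ay": 0,"az": -0.139}])

```text
time_s: 27.62
tcp_pos: [0.529, 0.112, 0.2504]
ee_rot: [[0.004, -0.99, 0.144], [-0.0, 0.144, 0.99], [-1.0, -0.004, 0.0]]
wrist_force: [0.2, 0.2, -2.6]
gripper_width: 0.135
```

```bash
python3 - <<'E'
exec(open("st.py").read())
inc([.525,-.224,.235],down(9),s["tcp_pos"],s["ee_rot"],5)
for nm in("top","side"):
    q=viewer.capture(nm)
    print(nm,[(c.round(),tob(ray(q,c,.03)).round(3).tolist(),ar) for c,ar,_ in blobs(q,(174,130,80),(6,255,255),6) if ar<160 and c[1]>110])
E
```

```text
27.6167 [0.529  0.112  0.2504] [ 0.1845  0.2192 -2.6246] [ 0.0468  0.0641 -0.0556] 0.13458425838893204 [ 29.2  13.4 -10.8   0.1 -65.7 -37.5]
171.7315716599676
0 [ 0.0041 -0.0118 -0.0888] [0.1808 0.0003 0.    ]
1 [ 0.0042 -0.0577 -0.0685] [0.1808 0.0003 0.    ]
2 [ 0.0042 -0.0855 -0.0267] [0.1808 0.0003 0.    ]
3 [ 0.0042 -0.0864  0.0235] [0.1808 0.0003 0.    ]
4 [ 0.0042 -0.0602  0.0663] [0.1808 0.0003 0.    ]
top [(array([198., 164.]), [0.058, 0.043], np.int32(24)), (array([290., 170.]), [0.085, -0.204], np.int32(72)), (array([216., 187.]), [0.003, -0.016], np.int32(20))]
side [(array([237., 166.]), [0.005, 0.039], np.int32(17)), (array([254., 165.]), [0.057, 0.039], np.int32(45)), (array([238., 180.]), [0.003, -0.021], np.int32(12)), (array([276., 226.]), [0.088, -0.21], np.int32(64))]
```

play_rows(commands=[{"fingers": 1,"tx": 0.001,"ty": -0.002,"tz": -0.018,"ax": 0.036,"ay": 0,"az": 0},{"fingers": 1,"tx": 0.002,"ty": -0.005,"tz": -0.036,"ax": 0.072,"ay": 0,"az": 0},{"fingers": 1,"tx": 0.003,"ty": -0.007,"tz": -0.053,"ax": 0.108,"ay": 0,"az": 0},{"fingers": 1,"tx": 0.004,"ty": -0.009,"tz": -0.071,"ax": 0.145,"ay": 0,"az": 0},{"fingers": 1,"tx": 0.004,"ty": -0.0118,"tz": -0.0888,"ax": 0.1808,"ay": 0,"az": 0}])

```text
time_s: 28.13
tcp_pos: [0.5283, 0.0442, 0.2466]
ee_rot: [[-0.003, -0.753, 0.658], [-0.0, 0.658, 0.753], [-1.0, 0.002, -0.002]]
wrist_force: [-0.3, -0.3, -3.5]
gripper_width: 0.135
```

play_rows(commands=[{"fingers": 1,"tx": 0.001,"ty": -0.0115,"tz": -0.0137,"ax": 0.036,"ay": 0,"az": 0},{"fingers": 1,"tx": 0.002,"ty": -0.023,"tz": -0.0274,"ax": 0.072,"ay": 0,"az": 0},{"fingers": 1,"tx": 0.003,"ty": -0.0346,"tz": -0.041,"ax": 0.108,"ay": 0,"az": 0},{"fingers": 1,"tx": 0.004,"ty": -0.0461,"tz": -0.0548,"ax": 0.145,"ay": 0,"az": 0},{"fingers": 1,"tx": 0.004,"ty": -0.0577,"tz": -0.0685,"ax": 0.1808,"ay": 0,"az": 0}])

```text
time_s: 28.55
tcp_pos: [0.5276, -0.023, 0.2435]
ee_rot: [[-0.003, -0.281, 0.96], [-0.0, 0.96, 0.281], [-1.0, 0.001, -0.003]]
wrist_force: [-0.1, 0.8, -3.0]
gripper_width: 0.136
```

play_rows(commands=[{"fingers": 1,"tx": 0.001,"ty": -0.0171,"tz": -0.0053,"ax": 0.036,"ay": 0,"az": 0},{"fingers": 1,"tx": 0.002,"ty": -0.0342,"tz": -0.0107,"ax": 0.072,"ay": 0,"az": 0},{"fingers": 1,"tx": 0.003,"ty": -0.0513,"tz": -0.016,"ax": 0.108,"ay": 0,"az": 0},{"fingers": 1,"tx": 0.004,"ty": -0.0684,"tz": -0.0214,"ax": 0.145,"ay": 0,"az": 0},{"fingers": 1,"tx": 0.004,"ty": -0.0855,"tz": -0.0267,"ax": 0.1808,"ay": 0,"az": 0}])

```text
time_s: 28.97
tcp_pos: [0.5267, -0.09, 0.2405]
ee_rot: [[-0.003, 0.28, 0.96], [0.0, 0.96, -0.28], [-1.0, -0.0, -0.003]]
wrist_force: [-0.0, -0.1, -3.3]
gripper_width: 0.134
```

play_rows(commands=[{"fingers": 1,"tx": 0.001,"ty": -0.0173,"tz": 0.0047,"ax": 0.036,"ay": 0,"az": 0},{"fingers": 1,"tx": 0.002,"ty": -0.0346,"tz": 0.0094,"ax": 0.072,"ay": 0,"az": 0},{"fingers": 1,"tx": 0.003,"ty": -0.0518,"tz": 0.0141,"ax": 0.108,"ay": 0,"az": 0},{"fingers": 1,"tx": 0.004,"ty": -0.0691,"tz": 0.0188,"ax": 0.145,"ay": 0,"az": 0},{"fingers": 1,"tx": 0.004,"ty": -0.0864,"tz": 0.0235,"ax": 0.1808,"ay": 0,"az": 0}])

```text
time_s: 29.38
tcp_pos: [0.5259, -0.157, 0.2375]
ee_rot: [[-0.003, 0.752, 0.659], [0.001, 0.659, -0.752], [-1.0, -0.002, -0.002]]
wrist_force: [-0.4, -0.4, -2.6]
gripper_width: 0.131
```

play_rows(commands=[{"fingers": 1,"tx": 0.001,"ty": -0.012,"tz": 0.0133,"ax": 0.036,"ay": 0,"az": 0},{"fingers": 1,"tx": 0.002,"ty": -0.024,"tz": 0.0265,"ax": 0.072,"ay": 0,"az": 0},{"fingers": 1,"tx": 0.003,"ty": -0.0361,"tz": 0.0398,"ax": 0.108,"ay": 0,"az": 0},{"fingers": 1,"tx": 0.004,"ty": -0.0482,"tz": 0.053,"ax": 0.145,"ay": 0,"az": 0},{"fingers": 1,"tx": 0.004,"ty": -0.0602,"tz": 0.0663,"ax": 0.1808,"ay": 0,"az": 0}])

```text
time_s: 29.8
tcp_pos: [0.5251, -0.224, 0.2345]
ee_rot: [[-0.003, 0.989, 0.151], [0.001, 0.151, -0.989], [-1.0, -0.003, -0.002]]
wrist_force: [0.3, -0.2, -3.8]
gripper_width: 0.135
```

```bash
python3 - <<'E'
exec(open("st.py").read())
q=viewer.capture("top")
s=r.sense();print(s["tcp_pos"])
plan([(.525,-.224,.091,8.5)])
print([(c.round(),ray(q,c,.03)[:2].round(3).tolist(),tob(ray(q,c,.03)).round(3).tolist(),ar) for c,ar,_ in blobs(q,(174,130,80),(6,255,255),6) if ar<160 and c[1]>110])
E
```

```text
29.8 [ 0.5251 -0.224   0.2345] [ 0.3334 -0.2137 -3.8068] [-0.118   0.007   0.0132] 0.13530407639364403 [  -6.9   17.2   -7.8   -0.1  -65.2 -164.4]
8.658885476066766
[ 0.5253 -0.226   0.2345]
-> (0.525, -0.224, 0.091, 8.5) rows 3.5
  x4 {"tx":0.1913,"ty":0.0005,"tz":-0.0027,"ax":-0.0008,"ay":-0.0001,"az":0.0008}
[(array([198., 165.]), [0.692, 0.132], [0.053, 0.043], np.int32(37)), (array([194., 183.]), [0.643, 0.139], [0.003, 0.043], np.int32(28)), (array([216., 188.]), [0.632, 0.08], [0.001, -0.017], np.int32(32)), (array([108., 218.]), [0.543, 0.358], [-0.125, 0.246], np.int32(79))]
```

play_rows(commands=[{"fingers": 1,"tx": 0.05,"ty": 0.0005,"tz": -0.001,"ax": 0,"ay": 0,"az": 0},{"fingers": 1,"tx": 0.1,"ty": 0.0005,"tz": -0.001,"ax": 0,"ay": 0,"az": 0},{"fingers": 1,"tx": 0.14,"ty": 0.0005,"tz": -0.001,"ax": 0,"ay": 0,"az": 0},{"fingers": 1,"tx": 0.17,"ty": 0.0005,"tz": -0.001,"ax": 0,"ay": 0,"az": 0},{"fingers": 1,"tx": 0.18,"ty": 0.0005,"tz": -0.001,"ax": 0,"ay": 0,"az": 0}])

```text
time_s: 30.27
tcp_pos: [0.5232, -0.2221, 0.0957]
ee_rot: [[-0.01, 0.988, 0.156], [0.002, 0.156, -0.988], [-1.0, -0.009, -0.004]]
wrist_force: [-1.1, -0.3, -3.3]
gripper_width: 0.129
```

play_rows(commands=[{"fingers": 1,"tx": 0.005,"ty": 0,"tz": 0,"ax": 0,"ay": 0,"az": 0},{"fingers": 1,"tx": 0.01,"ty": 0,"tz": 0,"ax": 0,"ay": 0,"az": 0},{"fingers": 1,"tx": 0.014,"ty": 0,"tz": 0,"ax": 0,"ay": 0,"az": 0},{"fingers": 1,"tx": 0.014,"ty": 0,"tz": 0,"ax": 0,"ay": 0,"az": 0}])

```text
time_s: 30.6
tcp_pos: [0.5271, -0.2229, 0.0902]
ee_rot: [[0.002, 0.988, 0.157], [-0.0, 0.157, -0.988], [-1.0, 0.002, 0.001]]
wrist_force: [-0.4, 0.3, -3.1]
gripper_width: 0.133
```

```bash
python3 st.py
```

```text
30.6 [ 0.5271 -0.2229  0.0902] [-0.3808  0.2995 -3.1229] [-0.1274  0.0098  0.0166] 0.1327409676726917 [  -6.7   25.7  -18.2    0.   -46.1 -164.3]
9.018194954155957
```

Still hanging (fz −3.1); lower in small steps, then release and rise.

play_rows(commands=[{"fingers": 1,"tx": 0.0015,"ty": 0,"tz": 0,"ax": 0,"ay": 0,"az": 0},{"fingers": 1,"tx": 0.003,"ty": 0,"tz": 0,"ax": 0,"ay": 0,"az": 0},{"fingers": 1,"tx": 0.004,"ty": 0,"tz": 0,"ax": 0,"ay": 0,"az": 0},{"fingers": 1,"tx": 0.004,"ty": 0,"tz": 0,"ax": 0,"ay": 0,"az": 0}])

```text
time_s: 30.93
tcp_pos: [0.5271, -0.2226, 0.0878]
ee_rot: [[0.002, 0.988, 0.157], [-0.0, 0.157, -0.988], [-1.0, 0.002, 0.001]]
wrist_force: [-2.3, 3.1, 4.7]
gripper_width: 0.137
```

```bash
python3 st.py
```

```text
30.9333 [ 0.5271 -0.2226  0.0878] [-2.3309  3.0572  4.6526] [0.7498 0.5257 0.0093] 0.1368366107326706 [  -6.7   25.8  -18.3    0.   -45.7 -164.3]
9.04603219667843
```

play_rows(commands=[{"fingers": 0.3,"tx": 0,"ty": 0,"tz": 0,"ax": 0,"ay": 0,"az": 0},{"fingers": 0.3,"tx": 0,"ty": 0,"tz": 0,"ax": 0,"ay": 0,"az": 0},{"fingers": 0.3,"tx": 0,"ty": 0,"tz": 0,"ax": 0,"ay": 0,"az": 0},{"fingers": 0.2,"tx": 0,"ty": 0,"tz": 0,"ax": 0,"ay": 0,"az": 0},{"fingers": 0.1,"tx": 0,"ty": 0,"tz": 0,"ax": 0,"ay": 0,"az": 0}])

```text
time_s: 31.35
tcp_pos: [0.5265, -0.223, 0.0861]
ee_rot: [[0.0, 0.988, 0.156], [-0.0, 0.156, -0.988], [-1.0, 0.0, 0.0]]
wrist_force: [0.9, -0.3, -0.2]
gripper_width: 0.397
```

play_rows(commands=[{"fingers": -0.1,"tx": -0.02,"ty": 0,"tz": 0,"ax": 0,"ay": 0,"az": 0},{"fingers": -0.1,"tx": -0.06,"ty": 0,"tz": 0,"ax": 0,"ay": 0,"az": 0},{"fingers": -0.1,"tx": -0.1,"ty": 0,"tz": 0,"ax": 0,"ay": 0,"az": 0},{"fingers": -0.1,"tx": -0.14,"ty": 0,"tz": 0,"ax": 0,"ay": 0,"az": 0},{"fingers": -0.1,"tx": -0.14,"ty": 0,"tz": 0,"ax": 0,"ay": 0,"az": 0}])

```text
time_s: 31.77
tcp_pos: [0.53, -0.224, 0.198]
ee_rot: [[0.013, 0.987, 0.158], [-0.004, 0.158, -0.987], [-1.0, 0.012, 0.006]]
wrist_force: [1.2, 0.1, 0.1]
gripper_width: 0.546
```

```bash
python3 - <<'E'
exec(open("st.py").read())
for nm in("top","side"):
    q=viewer.capture(nm)
    print(nm,[(c.round(),ray(q,c,.028)[:2].round(3).tolist(),tob(ray(q,c,.03)).round(3).tolist(),ar) for c,ar,_ in blobs(q,(174,130,80),(6,255,255),6) if ar<160 and c[1]>110])
plan([(.690,-.119,.15,0)])
E
```

```text
31.7667 [ 0.53  -0.224  0.198] [1.2461 0.0584 0.1053] [-0.1408 -0.0434 -0.0319] 0.5455236666255684 [  -6.7   18.9  -11.     0.2  -59.4 -164.3]
9.085438774055177
top [(array([198., 165.]), [0.692, 0.132], [0.053, 0.043], np.int32(37)), (array([290., 168.]), [0.694, -0.118], [0.09, -0.205], np.int32(41)), (array([194., 183.]), [0.643, 0.14], [0.003, 0.043], np.int32(29)), (array([216., 188.]), [0.632, 0.081], [0.001, -0.017], np.int32(31)), (array([108., 218.]), [0.543, 0.358], [-0.125, 0.245], np.int32(78))]
side [(array([237., 166.]), [0.645, 0.136], [0.006, 0.038], np.int32(18)), (array([254., 165.]), [0.696, 0.131], [0.057, 0.04], np.int32(39)), (array([276., 226.]), [0.691, -0.121], [0.088, -0.21], np.int32(65))]
-> (0.69, -0.119, 0.15, 0) rows 4.8
  x5 {"tx":0.0575,"ty":0.2361,"tz":-0.1029,"ax":0.05,"ay":0.0002,"az":-0.0012}
```

```bash
python3 - <<'E'
from plan import *
s=r.sense()
x,y=frb(-.03,-.035)
plan([(.691,-.119,.15,20),(.691,-.119,.024,20),(.691,-.119,.15,20),(x,y,.15,60),(x,y,.085,60)])
E
```

```text
-> (0.691, -0.119, 0.15, 20) rows 4.8
  x5 {"tx":0.0575,"ty":0.2374,"tz":-0.1027,"ax":-0.0612,"ay":0.0004,"az":-0.0011}
-> (0.691, -0.119, 0.024, 20) rows 3.0
  x4 {"tx":0.168,"ty":0,"tz":-0,"ax":-0,"ay":-0,"az":0}
-> (0.691, -0.119, 0.15, 20) rows 3.0
  x4 {"tx":-0.168,"ty":-0,"tz":0,"ax":-0,"ay":0,"az":0}
-> (np.float64(0.5987208994041506), np.float64(0.06661581062284701), 0.15, 60) rows 5.6
  x4 {"tx":0,"ty":-0.0155,"tz":-0.1373,"ax":-0.1111,"ay":0,"az":-0}
  x4 {"tx":0,"ty":0.0324,"tz":-0.1343,"ax":-0.1111,"ay":0,"az":-0}
-> (np.float64(0.5987208994041506), np.float64(0.06661581062284701), 0.085, 60) rows 1.6
  x2 {"tx":0.0867,"ty":0,"tz":-0,"ax":0,"ay":-0,"az":0}
```

play_rows(commands=[{"fingers": -0.1,"tx": 0.0575,"ty": 0.2374,"tz": -0.1027,"ax": -0.0612,"ay": 0,"az": 0},{"fingers": -0.1,"tx": 0.0575,"ty": 0.2374,"tz": -0.1027,"ax": -0.0612,"ay": 0,"az": 0},{"fingers": -0.1,"tx": 0.0575,"ty": 0.2374,"tz": -0.1027,"ax": -0.0612,"ay": 0,"az": 0},{"fingers": -0.1,"tx": 0.0575,"ty": 0.2374,"tz": -0.1027,"ax": -0.0612,"ay": 0,"az": 0},{"fingers": -0.1,"tx": 0.0575,"ty": 0.2374,"tz": -0.1027,"ax": -0.0612,"ay": 0,"az": 0}])

```text
time_s: 32.28
tcp_pos: [0.6913, -0.1171, 0.1448]
ee_rot: [[-0.003, 0.939, 0.343], [0.0, 0.343, -0.939], [-1.0, -0.003, -0.001]]
wrist_force: [0.6, 0.1, 0.0]
gripper_width: 0.55
```

play_rows(commands=[{"fingers": -0.1,"tx": 0,"ty": 0,"tz": 0,"ax": 0,"ay": 0,"az": 0},{"fingers": -0.1,"tx": 0,"ty": 0,"tz": 0,"ax": 0,"ay": 0,"az": 0}])

```text
time_s: 32.45
tcp_pos: [0.6899, -0.1176, 0.1442]
ee_rot: [[-0.006, 0.939, 0.344], [0.0, 0.344, -0.939], [-1.0, -0.005, -0.002]]
wrist_force: [0.2, -0.1, 0.2]
gripper_width: 0.554
```

```bash
python3 - <<'E'
exec(open("st.py").read())
q=viewer.capture("side")
print([(c.round(),ray(q,c,.026)[:2].round(3).tolist(),ar) for c,ar,_ in blobs(q,(174,130,80),(6,255,255),6) if ar<160 and c[1]>110])
s=r.sense()
plan([(.691,-.119,.024,20)])
E
```

```text
32.45 [ 0.6899 -0.1176  0.1442] [ 0.2346 -0.1062  0.1671] [-0.1136  0.0839  0.0023] 0.5539885526270043 [   3.5   33.5    5.2   -0.   -62.  -163.4]
20.112534892548044
[(array([194., 130.]), [0.546, 0.357], np.int32(30)), (array([237., 166.]), [0.645, 0.141], np.int32(15)), (array([252., 164.]), [0.693, 0.138], np.int32(18)), (array([238., 179.]), [0.634, 0.081], np.int32(14)), (array([276., 226.]), [0.692, -0.12], np.int32(65))]
-> (0.691, -0.119, 0.024, 20) rows 2.9
  x4 {"tx":0.162,"ty":0.0026,"tz":0.0016,"ax":0.0003,"ay":-0.0005,"az":0.0013}
```

play_rows(commands=[{"fingers": -0.1,"tx": 0.055,"ty": 0.002,"tz": 0.0015,"ax": 0,"ay": 0,"az": 0.0013},{"fingers": -0.1,"tx": 0.11,"ty": 0.002,"tz": 0.0015,"ax": 0,"ay": 0,"az": 0.0013},{"fingers": -0.1,"tx": 0.148,"ty": 0.002,"tz": 0.0015,"ax": 0,"ay": 0,"az": 0.0013},{"fingers": -0.1,"tx": 0.16,"ty": 0.002,"tz": 0.0015,"ax": 0,"ay": 0,"az": 0.0013},{"fingers": 1,"tx": 0.16,"ty": 0.002,"tz": 0.0015,"ax": 0,"ay": 0,"az": 0.0013}])

```text
time_s: 32.92
tcp_pos: [0.6893, -0.1204, 0.0253]
ee_rot: [[-0.003, 0.94, 0.341], [0.001, 0.341, -0.94], [-1.0, -0.002, -0.002]]
wrist_force: [-0.1, -0.4, 0.3]
gripper_width: 0.526
```

play_rows(commands=[{"fingers": 1,"tx": 0,"ty": 0,"tz": 0,"ax": 0,"ay": 0,"az": 0},{"fingers": 1,"tx": 0,"ty": 0,"tz": 0,"ax": 0,"ay": 0,"az": 0},{"fingers": 1,"tx": 0,"ty": 0,"tz": 0,"ax": 0,"ay": 0,"az": 0},{"fingers": 1,"tx": 0,"ty": 0,"tz": 0,"ax": 0,"ay": 0,"az": 0},{"fingers": 1,"tx": 0,"ty": 0,"tz": 0,"ax": 0,"ay": 0,"az": 0}])

```text
time_s: 33.33
tcp_pos: [0.6937, -0.1196, 0.0311]
ee_rot: [[0.009, 0.939, 0.343], [0.001, 0.343, -0.939], [-1.0, 0.008, 0.002]]
wrist_force: [-1.5, 0.0, 6.4]
gripper_width: 0.311
```

play_rows(commands=[{"fingers": 1,"tx": -0.02,"ty": 0,"tz": 0,"ax": 0,"ay": 0,"az": 0},{"fingers": 1,"tx": -0.06,"ty": 0,"tz": 0,"ax": 0,"ay": 0,"az": 0},{"fingers": 1,"tx": -0.11,"ty": 0,"tz": 0,"ax": 0,"ay": 0,"az": 0},{"fingers": 1,"tx": -0.16,"ty": 0,"tz": 0,"ax": 0,"ay": 0,"az": 0},{"fingers": 1,"tx": -0.18,"ty": 0,"tz": 0,"ax": 0,"ay": 0,"az": 0}])

```text
time_s: 33.75
tcp_pos: [0.6941, -0.1199, 0.1705]
ee_rot: [[0.015, 0.939, 0.343], [0.0, 0.343, -0.939], [-1.0, 0.014, 0.005]]
wrist_force: [1.5, -0.2, 0.9]
gripper_width: 0.31
```

```bash
python3 - <<'E'
exec(open("st.py").read())
x,y=frb(-.03,-.035)
plan([(x,y,.16,60),(x,y,.085,60)])
E
```

```text
33.75 [ 0.6941 -0.1199  0.1705] [ 1.4744 -0.201   0.867 ] [-0.1289 -0.0488  0.0134] 0.3103659085637353 [   3.3   32.2    6.7    0.   -63.7 -163.3]
20.08659468975339
-> (np.float64(0.5987208994041506), np.float64(0.06661581062284701), 0.16, 60) rows 5.6
  x4 {"tx":0.0061,"ty":-0.0171,"tz":-0.1386,"ax":-0.1109,"ay":0.0015,"az":-0.0018}
  x4 {"tx":0.0067,"ty":0.0313,"tz":-0.1361,"ax":-0.1109,"ay":0.0015,"az":-0.0018}
-> (np.float64(0.5987208994041506), np.float64(0.06661581062284701), 0.085, 60) rows 1.8
  x3 {"tx":0.1,"ty":0,"tz":0,"ax":0,"ay":-0,"az":-0}
```

play_rows(commands=[{"fingers": 1,"tx": 0,"ty": -0.0171,"tz": -0.1386,"ax": -0.1109,"ay": 0,"az": 0},{"fingers": 1,"tx": 0,"ty": -0.0171,"tz": -0.1386,"ax": -0.1109,"ay": 0,"az": 0},{"fingers": 1,"tx": 0,"ty": -0.0171,"tz": -0.1386,"ax": -0.1109,"ay": 0,"az": 0},{"fingers": 1,"tx": 0,"ty": -0.0171,"tz": -0.1386,"ax": -0.1109,"ay": 0,"az": 0}])

```text
time_s: 34.08
tcp_pos: [0.642, -0.0228, 0.1642]
ee_rot: [[0.004, 0.762, 0.648], [0.003, 0.648, -0.762], [-1.0, 0.005, 0.001]]
wrist_force: [-0.8, -0.8, 0.8]
gripper_width: 0.311
```

play_rows(commands=[{"fingers": 1,"tx": 0,"ty": 0.0313,"tz": -0.1361,"ax": -0.1109,"ay": 0,"az": 0},{"fingers": 1,"tx": 0,"ty": 0.0313,"tz": -0.1361,"ax": -0.1109,"ay": 0,"az": 0},{"fingers": 1,"tx": 0,"ty": 0.0313,"tz": -0.1361,"ax": -0.1109,"ay": 0,"az": 0},{"fingers": 1,"tx": 0,"ty": 0.0313,"tz": -0.1361,"ax": -0.1109,"ay": 0,"az": 0},{"fingers": 1,"tx": 0,"ty": 0.0313,"tz": -0.1361,"ax": -0.1109,"ay": 0,"az": 0}])

```text
time_s: 34.5
tcp_pos: [0.5964, 0.0678, 0.1637]
ee_rot: [[0.005, 0.501, 0.866], [0.002, 0.866, -0.501], [-1.0, 0.004, 0.004]]
wrist_force: [-0.1, -0.0, -0.2]
gripper_width: 0.308
```

```bash
python3 - <<'E'
exec(open("st.py").read())
q=viewer.capture("side");print([(c.round(),ray(q,c,.026)[:2].round(3).tolist(),ar) for c,ar,_ in blobs(q,(174,130,80),(6,255,255),6) if ar<160 and c[1]>110])
x,y=frb(-.03,-.035)
plan([(x,y,.085,60)])
E
```

```text
34.5 [0.5964 0.0678 0.1637] [-0.0698 -0.0279 -0.1502] [-0.0688 -0.0594  0.0038] 0.307880571177397 [  21.9   23.2   -9.6    0.   -56.8 -142. ]
59.9639546522217
[(array([194., 130.]), [0.546, 0.356], np.int32(31)), (array([227., 147.]), [0.637, 0.24], np.int32(13)), (array([237., 166.]), [0.645, 0.14], np.int32(17)), (array([254., 165.]), [0.696, 0.132], np.int32(44)), (array([238., 180.]), [0.634, 0.081], np.int32(12))]
-> (np.float64(0.5987208994041506), np.float64(0.06661581062284701), 0.085, 60) rows 1.9
  x3 {"tx":0.1047,"ty":0.0006,"tz":0.0021,"ax":-0.0007,"ay":0.0012,"az":-0.0012}
```

play_rows(commands=[{"fingers": 1,"tx": 0.05,"ty": 0,"tz": 0.002,"ax": 0,"ay": 0,"az": 0},{"fingers": 1,"tx": 0.09,"ty": 0,"tz": 0.002,"ax": 0,"ay": 0,"az": 0},{"fingers": 1,"tx": 0.1,"ty": 0,"tz": 0.002,"ax": 0,"ay": 0,"az": 0},{"fingers": 1,"tx": 0.1,"ty": 0,"tz": 0.002,"ax": 0,"ay": 0,"az": 0},{"fingers": -0.1,"tx": 0.1,"ty": 0,"tz": 0.002,"ax": 0,"ay": 0,"az": 0}])

```text
time_s: 34.97
tcp_pos: [0.5991, 0.0655, 0.0886]
ee_rot: [[0.005, 0.502, 0.865], [0.001, 0.865, -0.502], [-1.0, 0.003, 0.004]]
wrist_force: [-0.4, 1.1, 0.6]
gripper_width: 0.337
```

play_rows(commands=[{"fingers": -0.1,"tx": 0,"ty": 0,"tz": 0,"ax": 0,"ay": 0,"az": 0},{"fingers": -0.1,"tx": 0,"ty": 0,"tz": 0,"ax": 0,"ay": 0,"az": 0},{"fingers": -0.1,"tx": 0,"ty": 0,"tz": 0,"ax": 0,"ay": 0,"az": 0},{"fingers": -0.1,"tx": 0,"ty": 0,"tz": 0,"ax": 0,"ay": 0,"az": 0}])

```text
time_s: 35.3
tcp_pos: [0.5985, 0.0665, 0.0893]
ee_rot: [[0.006, 0.501, 0.866], [0.002, 0.866, -0.501], [-1.0, 0.005, 0.004]]
wrist_force: [-1.4, 0.4, -0.3]
gripper_width: 0.535
```

play_rows(commands=[{"fingers": -0.1,"tx": -0.05,"ty": 0,"tz": 0,"ax": 0,"ay": 0,"az": 0},{"fingers": -0.1,"tx": -0.1,"ty": 0,"tz": 0,"ax": 0,"ay": 0,"az": 0},{"fingers": -0.1,"tx": -0.12,"ty": 0,"tz": 0,"ax": 0,"ay": 0,"az": 0},{"fingers": -0.1,"tx": -0.12,"ty": 0,"tz": 0,"ax": 0,"ay": 0,"az": 0}])

```text
time_s: 35.63
tcp_pos: [0.6003, 0.067, 0.184]
ee_rot: [[0.015, 0.5, 0.866], [0.004, 0.866, -0.5], [-1.0, 0.011, 0.011]]
wrist_force: [-0.4, 0.9, 0.9]
gripper_width: 0.549
```

```bash
python3 - <<'E'
exec(open("st.py").read())
for nm in("top","side"):
    q=viewer.capture(nm);print(nm,[(c.round(),ray(q,c,.028)[:2].round(3).tolist(),tob(ray(q,c,.03)).round(3).tolist(),ar) for c,ar,_ in blobs(q,(174,130,80),(6,255,255),6) if ar<160 and c[1]>110])
plan([(.545,.3575,.175,90)])
E
```

```text
35.6333 [0.6003 0.067  0.184 ] [-0.4115  0.9057  0.8832] [-0.0793  0.0153  0.0068] 0.5488505252188477 [  21.8   22.2   -8.1    0.1  -58.9 -141.8]
60.008789573949706
top []
side [(array([193., 130.]), [0.544, 0.354], [-0.124, 0.24], np.int32(27)), (array([237., 166.]), [0.645, 0.136], [0.006, 0.038], np.int32(20)), (array([254., 165.]), [0.695, 0.13], [0.057, 0.038], np.int32(44)), (array([237., 177.]), [0.636, 0.09], [0.003, -0.009], np.int32(15))]
-> (0.545, 0.3575, 0.175, 90) rows 7.1
  x4 {"tx":0.003,"ty":0.1504,"tz":-0.1275,"ax":-0.0835,"ay":0.0008,"az":-0.0006}
  x4 {"tx":0.0029,"ty":0.1783,"tz":-0.0842,"ax":-0.0835,"ay":0.0008,"az":-0.0006}
```

play_rows(commands=[{"fingers": -0.1,"tx": 0,"ty": 0.1504,"tz": -0.1275,"ax": -0.0835,"ay": 0,"az": 0},{"fingers": -0.1,"tx": 0,"ty": 0.1504,"tz": -0.1275,"ax": -0.0835,"ay": 0,"az": 0},{"fingers": -0.1,"tx": 0,"ty": 0.1504,"tz": -0.1275,"ax": -0.0835,"ay": 0,"az": 0},{"fingers": -0.1,"tx": 0,"ty": 0.1504,"tz": -0.1275,"ax": -0.0835,"ay": 0,"az": 0}])

```text
time_s: 36.07
tcp_pos: [0.5698, 0.2146, 0.1765]
ee_rot: [[0.002, 0.257, 0.966], [0.0, 0.966, -0.257], [-1.0, 0.001, 0.002]]
wrist_force: [1.0, -0.2, 1.1]
gripper_width: 0.549
```

play_rows(commands=[{"fingers": -0.1,"tx": 0,"ty": 0.1783,"tz": -0.0842,"ax": -0.0835,"ay": 0,"az": 0},{"fingers": -0.1,"tx": 0,"ty": 0.1783,"tz": -0.0842,"ax": -0.0835,"ay": 0,"az": 0},{"fingers": -0.1,"tx": 0,"ty": 0.1783,"tz": -0.0842,"ax": -0.0835,"ay": 0,"az": 0},{"fingers": -0.1,"tx": 0,"ty": 0.1783,"tz": -0.0842,"ax": -0.0835,"ay": 0,"az": 0},{"fingers": -0.1,"tx": 0,"ty": 0.1783,"tz": -0.0842,"ax": -0.0835,"ay": 0,"az": 0}])

```text
time_s: 36.48
tcp_pos: [0.5432, 0.3615, 0.1758]
ee_rot: [[0.002, -0.005, 1.0], [0.0, 1.0, 0.005], [-1.0, 0.0, 0.002]]
wrist_force: [0.8, 0.0, 0.1]
gripper_width: 0.55
```

```bash
python3 - <<'E'
exec(open("st.py").read())
for nm in("top","side"):
    q=viewer.capture(nm);print(nm,[(c.round(),ray(q,c,.028)[:2].round(3).tolist(),tob(ray(q,c,.03)).round(3).tolist(),ar) for c,ar,_ in blobs(q,(174,130,80),(6,255,255),6) if ar<160 and c[1]>110])
s=r.sense()
plan([(.5445,.3575,.022,90)])
E
```

```text
36.4833 [0.5432 0.3615 0.1758] [0.834  0.0363 0.0525] [-0.0473 -0.0519  0.03  ] 0.5504911147238485 [  47.9   27.4   -0.8    0.1  -61.7 -137.6]
90.29662032960483
top [(array([198., 165.]), [0.693, 0.132], [0.054, 0.043], np.int32(36)), (array([194., 183.]), [0.643, 0.14], [0.003, 0.043], np.int32(29)), (array([211., 187.]), [0.635, 0.094], [0.001, -0.003], np.int32(32)), (array([228., 209.]), [0.576, 0.046], [-0.05, -0.058], np.int32(35)), (array([113., 218.]), [0.544, 0.348], [-0.123, 0.235], np.int32(7))]
side [(array([194., 130.]), [0.546, 0.354], [-0.122, 0.239], np.int32(31)), (array([237., 166.]), [0.645, 0.137], [0.005, 0.039], np.int32(17)), (array([254., 165.]), [0.695, 0.13], [0.057, 0.038], np.int32(42)), (array([238., 176.]), [0.636, 0.091], [0.004, -0.008], np.int32(16))]
-> (0.5445, 0.3575, 0.022, 90) rows 3.7
  x5 {"tx":0.2055,"ty":0.0001,"tz":0.0008,"ax":0.0006,"ay":0.0004,"az":0.0004}
```

play_rows(commands=[{"fingers": -0.1,"tx": 0.055,"ty": 0,"tz": 0.001,"ax": 0,"ay": 0,"az": 0},{"fingers": -0.1,"tx": 0.11,"ty": 0,"tz": 0.001,"ax": 0,"ay": 0,"az": 0},{"fingers": -0.1,"tx": 0.16,"ty": 0,"tz": 0.001,"ax": 0,"ay": 0,"az": 0},{"fingers": -0.1,"tx": 0.195,"ty": 0,"tz": 0.001,"ax": 0,"ay": 0,"az": 0},{"fingers": -0.1,"tx": 0.204,"ty": 0,"tz": 0.001,"ax": 0,"ay": 0,"az": 0}])

```text
time_s: 37.0
tcp_pos: [0.5433, 0.3527, 0.0195]
ee_rot: [[-0.006, 0.003, 1.0], [-0.008, 1.0, -0.003], [-1.0, -0.008, -0.005]]
wrist_force: [-11.3, -5.7, 21.4]
gripper_width: 0.55
```

play_rows(commands=[{"fingers": 1,"tx": 0,"ty": 0,"tz": 0,"ax": 0,"ay": 0,"az": 0},{"fingers": 1,"tx": 0,"ty": 0,"tz": 0,"ax": 0,"ay": 0,"az": 0},{"fingers": 1,"tx": 0,"ty": 0,"tz": 0,"ax": 0,"ay": 0,"az": 0},{"fingers": 1,"tx": 0,"ty": 0,"tz": 0,"ax": 0,"ay": 0,"az": 0},{"fingers": 1,"tx": 0,"ty": 0,"tz": 0,"ax": 0,"ay": 0,"az": 0}])

```text
time_s: 37.42
tcp_pos: [0.5473, 0.358, 0.0271]
ee_rot: [[0.007, -0.0, 1.0], [0.004, 1.0, 0.0], [-1.0, 0.004, 0.007]]
wrist_force: [0.8, -1.0, 3.6]
gripper_width: 0.314
```

play_rows(commands=[{"fingers": 1,"tx": 0,"ty": 0,"tz": 0,"ax": 0,"ay": 0,"az": 0},{"fingers": 1,"tx": -0.04,"ty": 0,"tz": 0,"ax": 0,"ay": 0,"az": 0},{"fingers": 1,"tx": -0.09,"ty": 0,"tz": 0,"ax": 0,"ay": 0,"az": 0},{"fingers": 1,"tx": -0.14,"ty": 0,"tz": 0,"ax": 0,"ay": 0,"az": 0},{"fingers": 1,"tx": -0.19,"ty": 0,"tz": 0,"ax": 0,"ay": 0,"az": 0}])

```text
time_s: 37.83
tcp_pos: [0.5453, 0.357, 0.1693]
ee_rot: [[0.004, -0.0, 1.0], [0.001, 1.0, 0.0], [-1.0, 0.001, 0.004]]
wrist_force: [1.0, 0.8, 0.0]
gripper_width: 0.311
```

```bash
python3 - <<'E'
exec(open("st.py").read())
x,y=frb(-.035,.03)
plan([(x,y,.165,60),(x,y,.088,60)])
E
```

```text
37.8333 [0.5453 0.357  0.1693] [1.004  0.82   0.0309] [ 0.0645 -0.1147 -0.0267] 0.3110608438615921 [  47.5   27.6   -1.4    0.1  -60.8 -137.5]
90.00894827923226
-> (np.float64(0.602815810622847), np.float64(0.1316791005958494), 0.165, 60) rows 5.6
  x4 {"tx":0.0029,"ty":-0.1503,"tz":0.0383,"ax":0.0834,"ay":0.0005,"az":-0.0003}
  x4 {"tx":0.0029,"ty":-0.1352,"tz":0.0759,"ax":0.0834,"ay":0.0005,"az":-0.0003}
-> (np.float64(0.602815810622847), np.float64(0.1316791005958494), 0.088, 60) rows 1.9
  x3 {"tx":0.1027,"ty":0,"tz":-0,"ax":0,"ay":0,"az":0}
```

play_rows(commands=[{"fingers": 1,"tx": 0,"ty": -0.1503,"tz": 0.0383,"ax": 0.0834,"ay": 0,"az": 0},{"fingers": 1,"tx": 0,"ty": -0.1503,"tz": 0.0383,"ax": 0.0834,"ay": 0,"az": 0},{"fingers": 1,"tx": 0,"ty": -0.1503,"tz": 0.0383,"ax": 0.0834,"ay": 0,"az": 0},{"fingers": 1,"tx": 0,"ty": -0.1503,"tz": 0.0383,"ax": 0.0834,"ay": 0,"az": 0}])

```text
time_s: 38.17
tcp_pos: [0.5747, 0.2396, 0.1683]
ee_rot: [[0.003, 0.264, 0.964], [0.001, 0.964, -0.264], [-1.0, 0.002, 0.003]]
wrist_force: [-0.2, -0.6, -1.1]
gripper_width: 0.315
```

play_rows(commands=[{"fingers": 1,"tx": 0,"ty": -0.1352,"tz": 0.0759,"ax": 0.0834,"ay": 0,"az": 0},{"fingers": 1,"tx": 0,"ty": -0.1352,"tz": 0.0759,"ax": 0.0834,"ay": 0,"az": 0},{"fingers": 1,"tx": 0,"ty": -0.1352,"tz": 0.0759,"ax": 0.0834,"ay": 0,"az": 0},{"fingers": 1,"tx": 0,"ty": -0.1352,"tz": 0.0759,"ax": 0.0834,"ay": 0,"az": 0},{"fingers": 1,"tx": 0,"ty": -0.1352,"tz": 0.0759,"ax": 0.0834,"ay": 0,"az": 0}])

```text
time_s: 38.58
tcp_pos: [0.6033, 0.1303, 0.1677]
ee_rot: [[0.004, 0.503, 0.864], [0.002, 0.864, -0.503], [-1.0, 0.004, 0.003]]
wrist_force: [-0.3, 1.1, -0.3]
gripper_width: 0.313
```

```bash
python3 - <<'E'
exec(open("st.py").read())
x,y=frb(-.035,.03)
plan([(x,y,.088,60)])
E
```

```text
38.5833 [0.6033 0.1303 0.1677] [-0.3274  1.1105 -0.3062] [-0.0551 -0.0194 -0.0327] 0.313207131969459 [  27.2   24.5   -6.8    0.   -58.4 -147.4]
59.820723718873616
-> (np.float64(0.602815810622847), np.float64(0.1316791005958494), 0.088, 60) rows 1.9
  x3 {"tx":0.1063,"ty":0.0009,"tz":-0.0019,"ax":-0.001,"ay":0.0009,"az":-0.0011}
```

play_rows(commands=[{"fingers": 1,"tx": 0.05,"ty": 0.001,"tz": -0.002,"ax": 0,"ay": 0,"az": 0},{"fingers": 1,"tx": 0.09,"ty": 0.001,"tz": -0.002,"ax": 0,"ay": 0,"az": 0},{"fingers": 1,"tx": 0.102,"ty": 0.001,"tz": -0.002,"ax": 0,"ay": 0,"az": 0},{"fingers": 1,"tx": 0.102,"ty": 0.001,"tz": -0.002,"ax": 0,"ay": 0,"az": 0},{"fingers": 0,"tx": 0.102,"ty": 0.001,"tz": -0.002,"ax": 0,"ay": 0,"az": 0}])

```text
time_s: 39.0
tcp_pos: [0.6031, 0.1344, 0.0917]
ee_rot: [[0.005, 0.499, 0.867], [0.001, 0.867, -0.499], [-1.0, 0.003, 0.004]]
wrist_force: [-0.1, 0.8, 1.2]
gripper_width: 0.34
```

play_rows(commands=[{"fingers": 0,"tx": 0,"ty": 0,"tz": 0,"ax": 0,"ay": 0,"az": 0},{"fingers": 0,"tx": 0,"ty": 0,"tz": 0,"ax": 0,"ay": 0,"az": 0},{"fingers": 0,"tx": 0,"ty": 0,"tz": 0,"ax": 0,"ay": 0,"az": 0},{"fingers": 0,"tx": 0,"ty": 0,"tz": 0,"ax": 0,"ay": 0,"az": 0}])

```text
time_s: 39.33
tcp_pos: [0.6031, 0.1337, 0.0924]
ee_rot: [[0.006, 0.5, 0.866], [0.002, 0.866, -0.5], [-1.0, 0.005, 0.004]]
wrist_force: [-0.8, 0.5, 0.7]
gripper_width: 0.494
```

play_rows(commands=[{"fingers": 0,"tx": -0.05,"ty": 0,"tz": 0,"ax": 0,"ay": 0,"az": 0},{"fingers": 0,"tx": -0.1,"ty": 0,"tz": 0,"ax": 0,"ay": 0,"az": 0},{"fingers": 0,"tx": -0.15,"ty": 0,"tz": 0,"ax": 0,"ay": 0,"az": 0},{"fingers": 0,"tx": -0.2,"ty": 0,"tz": 0,"ax": 0,"ay": 0,"az": 0},{"fingers": 0,"tx": -0.25,"ty": 0,"tz": 0,"ax": 0,"ay": 0,"az": 0}])

```text
time_s: 39.75
tcp_pos: [0.6015, 0.1329, 0.2813]
ee_rot: [[0.005, 0.5, 0.866], [0.002, 0.866, -0.5], [-1.0, 0.004, 0.004]]
wrist_force: [0.9, 0.4, -0.6]
gripper_width: 0.497
```

```bash
python3 - <<'E'
exec(open("st.py").read())
plan([(.36,.22,.28,60)])
E
```

```text
39.75 [0.6015 0.1329 0.2813] [ 0.9013  0.407  -0.6314] [ 0.0128 -0.1423 -0.0093] 0.4972339359729229 [  27.5   19.7    2.6    0.   -72.6 -147.6]
59.97658929227796
-> (0.36, 0.22, 0.28, 60) rows 6.2
  x4 {"tx":0.0001,"ty":-0.0302,"tz":-0.1685,"ax":-0.0001,"ay":0.0006,"az":-0.0007}
  x4 {"tx":0.0005,"ty":-0.0302,"tz":-0.1685,"ax":-0.0001,"ay":0.0006,"az":-0.0007}
```

play_rows(commands=[{"fingers": 0,"tx": 0,"ty": -0.03,"tz": -0.1685,"ax": 0,"ay": 0,"az": 0},{"fingers": 0,"tx": 0,"ty": -0.03,"tz": -0.1685,"ax": 0,"ay": 0,"az": 0},{"fingers": 0,"tx": 0,"ty": -0.03,"tz": -0.1685,"ax": 0,"ay": 0,"az": 0},{"fingers": 0,"tx": 0,"ty": -0.03,"tz": -0.1685,"ax": 0,"ay": 0,"az": 0}])

```text
time_s: 40.08
tcp_pos: [0.4759, 0.1771, 0.2792]
ee_rot: [[0.003, 0.498, 0.867], [0.003, 0.867, -0.498], [-1.0, 0.004, 0.001]]
wrist_force: [-0.7, 0.1, 0.1]
gripper_width: 0.499
```

play_rows(commands=[{"fingers": 0,"tx": 0,"ty": -0.03,"tz": -0.1685,"ax": 0,"ay": 0,"az": 0},{"fingers": 0,"tx": 0,"ty": -0.03,"tz": -0.1685,"ax": 0,"ay": 0,"az": 0},{"fingers": 0,"tx": 0,"ty": -0.03,"tz": -0.1685,"ax": 0,"ay": 0,"az": 0},{"fingers": 0,"tx": 0,"ty": -0.03,"tz": -0.1685,"ax": 0,"ay": 0,"az": 0},{"fingers": 0,"tx": 0,"ty": -0.03,"tz": -0.1685,"ax": 0,"ay": 0,"az": 0}])

```text
time_s: 40.5
tcp_pos: [0.359, 0.2212, 0.2789]
ee_rot: [[0.006, 0.497, 0.868], [0.004, 0.868, -0.497], [-1.0, 0.006, 0.003]]
wrist_force: [0.2, -0.4, 0.5]
gripper_width: 0.501
```

```bash
python3 - <<'E'
exec(open("st.py").read())
for nm in("top","side"):
    q=viewer.capture(nm);print(nm,[(c.round(),tob(ray(q,c,.03)).round(3).tolist(),ar) for c,ar,_ in blobs(q,(174,130,80),(6,255,255),6) if ar<160 and c[1]>110])
    if nm=="top": t=q
im=np.zeros((600,800,3),np.uint8)
a=cv2.resize(t["image"][125:245,130:290],(800,600),interpolation=2)
cv2.imwrite("pics/f1.png",a[:,:,::-1])
b=np.vstack([cv2.resize(q["image"][100:220,170:330],(533,400),interpolation=2)[:300],cv2.resize(t["image"][150:290,60:370],(533,241),interpolation=2)])
cv2.imwrite("pics/f2.png",b[:,:,::-1])
E
```

```text
40.5 [0.359  0.2212 0.2789] [ 0.1728 -0.432   0.4989] [-0.0591 -0.0194 -0.001 ] 0.5007991015589298 [  54.    -0.3  -22.5    0.2  -67.4 -173.9]
60.226672831600766
top [(array([198., 165.]), [0.053, 0.043], np.int32(37)), (array([192., 183.]), [0.003, 0.048], np.int32(28)), (array([211., 187.]), [0.002, -0.003], np.int32(29)), (array([193., 198.]), [-0.036, 0.037], np.int32(79)), (array([221., 205.]), [-0.041, -0.037], np.int32(34)), (array([  2., 314.]), [-0.405, 0.45], np.int32(111))]
side [(array([224., 166.]), [-0.034, 0.045], np.int32(51)), (array([236., 165.]), [0.005, 0.045], np.int32(14)), (array([254., 165.]), [0.057, 0.038], np.int32(42)), (array([238., 176.]), [0.004, -0.008], np.int32(14))]
```

View pics/f1.png

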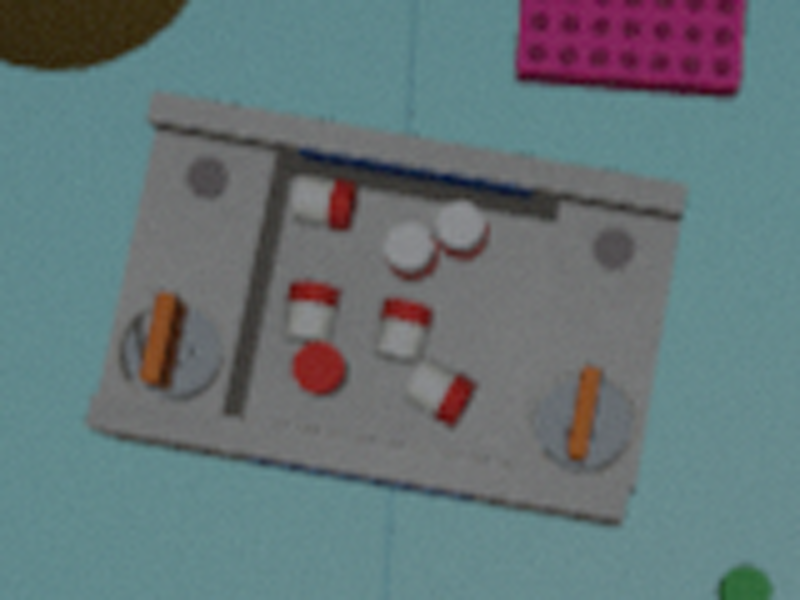

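View pics/f2.png

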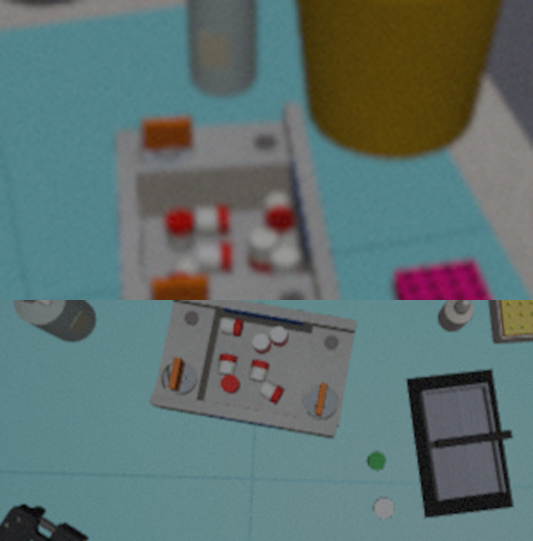

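```bash
python3 -c "
from station import job
print(job.finish_job())"
```

```text
the job is handed in; nothing more can be done
None
```

The job is handed in at about 41 s of the 210 s allowed; no verdict was reported.

- **Front board:** I slid it in with both studs in the bores. I then turned both cams clockwise until the resisting moment jumped to about 0.6 N m at the stops, all while the bin was still empty.
- **Pots:** I tipped the five tray pots in at about 54° with the lip over the bin. The weight on the wrist fell to the tray's own, about 3 N. I then picked up the two strays I found and dropped them in.
- **Tray:** It is back on its mat, set down about 2 mm from my estimate of the mat's middle and within 1° of square.

**Last checks:**
- The final pictures show all seven red-capped pots inside the bin.
- Both wings lie along the bin's x axis. I measured only the left wing's angle after turning it; the right wing I judged by eye in the pictures and by the moment at its stop.
- The board looks closed against both rails. I did not measure that gap to the 2 mm limit.
- The tray is empty and square on the mat, and the arm is clear of everything.
- I saw no other red-capped pots on the bench, and the dropper, white cap, tip box, pump bottle and tube rack look untouched.

One thing went less cleanly. The fingertips briefly pressed the bench with about 21 N while going down for the second stray, below the 40 N limit.

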